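Brush out the sawn lamp pieces and hang the brush up

TASK

Take the long brush off the rail and brush out the bamboo cup and the cardboard tubes that stand beside the rail (two or three of the three are there), from the tallest to the shortest: in each, push the brush right down to the bottom, draw it up until its tip is at the mouth, and push it down to the bottom again. Then hook the brush back over the bar where it hung and slide it along the bar, without lifting it off again, until it hangs over the black band. All the pieces must finally stand upright on the black mat; do not shove the glue bottle or the bulb about.

Things in the scene. Friction and masses are not known exactly. Their poses are not given: they have to be found in the camera images.
- brush_grip (a point): long brush hanging upright on the bar at first, 0.11 to 0.18 kg: wooden grip on top, 26x26 mm across, 57 mm tall; under it a downward-open steel hook, then a thin stem, then a round rigid grey bristle head 30 mm across, 65 mm long. This point is the grip's centre, 195 mm above the brush's lower tip; the grip reaches 28 mm below it and 25 mm above. z up the brush, y along the bar
- brush_hook (a point): point on the brush's axis, 45 mm below the grip's centre, that lies on the bar's axis when the hook is seated. Hook: 24 mm wide along the bar, inverted-V roof that centres itself on the bar, legs 32 mm apart inside. The +x leg ends 26 mm below this point; the -x leg runs on into the stem, which bends back under the bar. So raise it 38 to 48 mm, then shift it 50 mm to the rail's -x side to take it off; reverse to hang it
- brush_tip (a point): lower end of the bristle head, on the brush's own axis, 150 mm below the hook point
- rail: fixed rail: level round steel bar, 12 mm across, axis 190 mm above the desk, along this body's y, 258 mm between two wooden uprights 197 mm tall on a plywood foot 90x284x12 mm. Origin on the desk under the bar's middle; y points roughly towards the robot, x to its left. The brush hangs at first 80 to 105 mm from the middle on the -y side, the far end
- rail_mark: black band round the bar, 16 mm wide, 15 mm across, 15 to 75 mm from the bar's middle on the +y side: the mark to slide the brush to. Origin at its centre, on the bar's axis; it does not obstruct the hook
- mat: thin black rubber mat fixed on the desk, 100 (x) x 320 (y) x 2 mm; origin at the centre of its underside. The fixed hose of the vacuum cleaner, about 60 mm high, curves close behind its far edge
- cup_center (a point): bamboo cup, the tallest piece, open at the top: 94 mm across, 120 mm tall, opening about 64 mm across, wall 9 to 13 mm thick, floor 10 mm thick; 0.16 to 0.28 kg. Point on its axis, 60 mm above its foot; z up. May be absent
- tall_tube_center (a point): the taller brown cardboard tube standing on end, open at both ends: 68 mm across, 88 mm tall, bore 52 mm, wall 7 mm; 0.13 kg, bottom-heavy. Point on its axis half-way up, 44 mm above its foot; z up. May be absent
- short_tube_center (a point): the shorter brown cardboard tube standing on end, open at both ends: 68 mm across, 72 mm tall, bore 52 mm, wall 7 mm; 0.13 kg, bottom-heavy. Point on its axis half-way up, 36 mm above its foot; z up. May be absent
- bamboo_cup: the bamboo cup itself (origin at the centre of its foot)
- tall_tube: the taller tube itself (origin at the centre of its foot)
- short_tube: the shorter tube itself (origin at the centre of its foot)
- brush: the brush itself (origin at the hook point)
- glue_bottle: bystander: white glue bottle, 47 mm across, 148 mm tall, orange nozzle, standing inside the bend of the vacuum cleaner's hose; leave it where it is (origin at its foot)
- led_bulb: bystander: white bulb lying on its side, 121 mm long, inside the bend of the hose; leave it where it is (origin under its middle)

How it is judged:
By the outcome, as a careful person would: the job done as asked, in the order asked, and still so for the second after the job is handed in, with the robot touching nothing.
Of bamboo_cup, tall_tube, short_tube only 2 to 3 are there at a start; the rules pass over those that are not, and their reading is None.
At some moment in a run one of bamboo_cup, tall_tube, short_tube may be knocked a few centimetres aside while the robot is not near it.
It also fails if it takes over 210 s, if anything falls off the work surface, if the arm or the gripper's body presses on something with over 40 N, if the wrist force passes 120 N, or if a joint passes its speed limit or range.

ROBOT

A 6-joint arm with a two-finger parallel gripper is mounted at the origin on a cart in front of the work surface, level with it; the furniture and walls round the work are solid. World frame = base frame: x ahead of the robot, y to its left, z up, the work surface at z = 0. Lengths are in m, angles in rad, forces in N, time in s.
With the tool pointing down it reaches from about 0.35 to 0.975 m from the base axis. Payload 4.9 kg.
Tool frame: the origin (TCP) lies at the very end of the fingers, on their centre line; the grasp point (between the pads) lies 19 mm behind it (manip.hold_point_z is the distance from the TCP to the grasp point, in m); z points along the fingers, y is the direction in which the jaws open and shut (so a half turn about z gives the same grasp; the last joint's range is limited). The gripper opens to 85 mm and grips with 20 to 120 N. Pads are 22 mm wide; open, the fingers measure 114 mm over their backs; the gripper's body (76 mm by 85 mm) begins 54 mm behind the grasp point. The pads swing forward as they close: fully open they stand 13 mm farther back than shut.
Start: joints at [1.215, 0.053, 1.613, -0, 1.476, -0.119], TCP at [0.147, 0.608, 0.231] pointing down, gripper open.
Joint ranges: [-3.01, 3.01], [-1.01, 2.22], [0.06, 2.58], [-1.02, 4.17], [0.09, 2.62], [-3.14, 3.14]. Speed limits (rad/s): [2.57, 2.57, 3.14, 3.14, 3.14, 3.14].

INTERFACE

Orientations are given as a unit quaternion [w, x, y, z].
In Python, from plant import manip gives the robot as it stands. The module is installed in compiled form; this text tells all that it offers.
- The arm moves only by the shell command python3 -m creep 'ROWS'. ROWS is JSON, a list of rows, each a list of 7 numbers: the turn, a rotation vector about the tool's x, y, z in degrees, then the shift along the tool's x, y, z in m, then the opening, from 0 (shut) to 1 (fully open). In form: [[ax, ay, az, tx, ty, tz, jaw], ...]. A call has 1 to 20 rows; each row shifts and turns the commanded pose from where the row before left it, along the tool's axes as they then stand; what a row does not reach is not made up. A row lasts 1/12 s, in which the tool goes at most 41.7 mm and 7.16 degrees, less where a joint would pass 70% of its speed; a pose out of reach is approached as far as the arm can. A call is refused whole if a number of a shift passes 0.0417 or a number of a turn 7.16, either way. A call with a gripper value outside its range is refused whole. The fingers move at their own pace and stop on an object; the grip force is fixed at half the most. Time passes only in rows, so rows that do not move let the fingers close. It gives the time, the measured TCP pose, the force and the opening at its end, in the units of the state.
- manip.state(): the state, without advancing time (a new reading comes with each control period).
- manip.grab_frame(name): name is "scene" or "top"; returns the picture (480x640x3 uint8, blue, green, red); there is no depth.
- manip.get_calibration(name): a dict with "fx", "fy", "cx", "cy" (pixels), "xyz" and "attitude" of the camera in the world. Camera axes: x right, y down, z forward; pixel columns grow to the right and rows downward; lengths in m; the calibration is good to about 2 mm. A picture is of the moment at which its call begins. get_calibration takes no time and is no camera call.
- manip.job_done(): hands the job in, once; it reports no verdict.
Trained networks look in the newest picture that a camera, given by its name, has taken for a name from the list of things; names that differ only in an ending like _2 or _b are one class to them, and where a whole thing is asked for, a point or a joint stands for the part that bears it (a point fixed in the world has none). Each returns a list of dicts, best first, with "confidence" (0 to 1); they miss things now and then, are a little off and sometimes report something else, mostly with a low value. They report only what shows in the picture. A call takes as long as a camera call.
- manip.cut_out(target, camera): "pixels" (480x640 bool, what is visible of it) and "rect" ([left, top, right, bottom] in pixels, round what is visible of it).
The state is a dict: "time": time; "joint_pos": joint angles; "joint_vel": joint speeds; "joint_efforts": joint torques, N m; "tool_pos": TCP position; "tool_rot": TCP orientation; "contact_force": force on the tool from outside, world axes, zero at the start; "ft_torque": the same for the moment, N m; "gripper_width": opening from 0.0 (shut) to 1.0 (fully open).
Only numpy, scipy, OpenCV 4.12 (cv2) and the standard library are available. Lean on these libraries where they do the work, as an engineer would, in place of code of your own. Each camera call takes 0.05 s, during which the arm holds its last target.

## Working session

There is one attempt and no reset: what is moved stays moved. The work goes in short steps, Python scripts to look and compute and a shell command to move; the robot and the scene stay as the last step left them, time stands still between calls to the robot, and variables do not carry over. Pictures are saved under pics/ and viewed, and the job is handed in when it is done.

```bash
mkdir -p pics; ls
python3 - <<'E'
from plant import manip
import cv2
s=manip.state();print({k:(v if not hasattr(v,'round') else v) for k,v in s.items()})
for n in("scene","top"):
    im=manip.grab_frame(n);cv2.imwrite(f"pics/{n}0.png",im);print(n,manip.get_calibration(n))
print(manip.hold_point_z)
E
```

```text
pics
{'time': 0.0, 'joint_pos': array([ 1.21500660e+00,  5.33659257e-02,  1.61431536e+00,  2.15511955e-05,
        1.47599816e+00, -1.18974914e-01]), 'joint_vel': array([-9.21818538e-04,  4.62237728e-04, -1.19137447e-03,  2.59213528e-04,
       -4.00126336e-04, -4.90337764e-05]), 'joint_efforts': array([ 9.65297513e-04, -3.93696713e+01, -3.70170307e+01,  7.19144373e-05,
        6.72749185e-03,  9.33512808e-06]), 'tool_pos': array([0.14638679, 0.60696576, 0.23004464]), 'tool_rot': array([-2.55790057e-04,  1.18131875e-01,  9.92997367e-01, -1.01161595e-03]), 'contact_force': array([-0.46085377, -0.48850876, -0.22757344]), 'ft_torque': array([ 0.03615287, -0.04479741, -0.00247992]), 'gripper_width': 1.0014905692417533}
scene {'fx': 488.5635686723774, 'fy': 488.5635686723774, 'cx': 316.4504519142342, 'cy': 236.1139667441629, 'xyz': array([-0.07890858, -0.506433  ,  0.82030862]), 'attitude': array([-0.39814502,  0.82517799, -0.36044417,  0.17504807])}
top {'fx': 437.7484021540193, 'fy': 437.7484021540193, 'cx': 318.9626463435845, 'cy': 234.72501792630766, 'xyz': array([0.46245884, 0.03705617, 1.00746295]), 'attitude': array([-0.03376902,  0.71334044, -0.69945169,  0.02779195])}
0.0187
```

View pics/scene0.png

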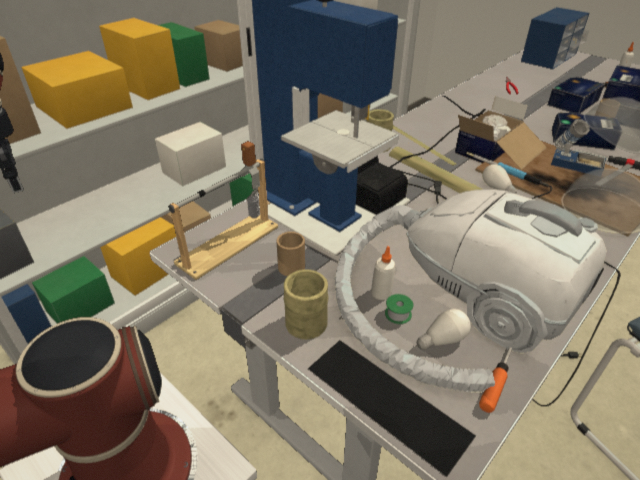

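View pics/top0.png

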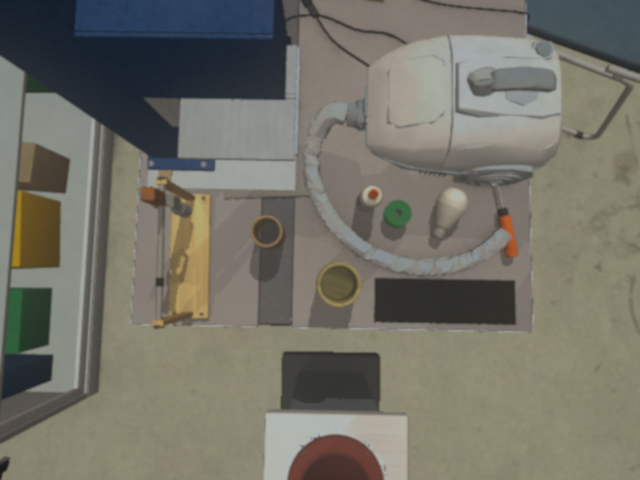

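Scene view: rail with brush at far end (248,155 grip), one tube (290,253), cup (306,300), mat (390,400). Top view: brush grip (153,195), band (160,282), tube (267,231), cup (339,285), mat centre (445,301). Only one tube seems present.

```bash
cat > h.py <<'E'
import numpy as np, cv2
from plant import manip
from scipy.spatial.transform import Rotation as R
def rot(q): return R.from_quat([q[1],q[2],q[3],q[0]]).as_matrix()
def cal(n):
    c=manip.get_calibration(n); return c, rot(c['attitude']), np.array(c['xyz'])
def ray(n,u,v):
    c,M,p=cal(n); d=M@np.array([(u-c['cx'])/c['fx'],(v-c['cy'])/c['fy'],1]); return p,d/np.linalg.norm(d)
def atz(n,u,v,z):
    p,d=ray(n,u,v); return p+d*(z-p[2])/d[2]
def tri(a,b):
    p,d=ray("scene",*a); q,e=ray("top",*b)
    t=np.linalg.lstsq(np.c_[d,-e],q-p,rcond=None)[0]
    x,y=p+d*t[0],q+e*t[1]; return (x+y)/2, np.linalg.norm(x-y)
def proj(n,X):
    c,M,p=cal(n); y=M.T@(np.array(X)-p); return c['fx']*y[0]/y[2]+c['cx'],c['fy']*y[1]/y[2]+c['cy']
E
python3 - <<'E'
from h import *
for cam in("scene","top"):
    im=manip.grab_frame(cam)
    for i,t in enumerate(["brush","rail","rail_mark","mat","bamboo_cup","tall_tube","short_tube","glue_bottle","led_bulb"]):
        for r in manip.cut_out(t,cam):
            m=r['pixels'];ys,xs=np.nonzero(m)
            print(cam,t,round(r['confidence'],2),[int(x) for x in r['rect']],m.sum(),xs.mean().round(1),ys.mean().round(1))
            if r['confidence']>.4:
                cs,_=cv2.findContours(m.astype('uint8'),0,2);cv2.drawContours(im,cs,-1,[(0,0,255),(0,255,0),(255,0,0),(0,255,255),(255,0,255),(255,255,0),(255,255,255),(128,0,255),(0,128,255)][i],1)
    cv2.imwrite(f"pics/{cam}_m.png",im)
    if cam=="scene": cv2.imwrite("pics/s_zoom.png",cv2.resize(im[120:360,140:380],None,fx=2.5,fy=2.5,interpolation=2))
    else: cv2.imwrite("pics/t_zoom.png",cv2.resize(im[150:340,120:380],None,fx=3,fy=3,interpolation=2))
E
```

```text
scene brush 0.64 [242, 142, 257, 222] 829 251.2 177.2
scene brush 0.63 [168, 161, 277, 279] 3874 221.8 231.7
scene rail 0.95 [168, 163, 278, 279] 3981 221.8 231.7
scene rail_mark 0.57 [199, 192, 204, 196] 24 201.8 193.2
scene mat 0.63 [310, 339, 477, 476] 8061 394.1 406.9
scene bamboo_cup 0.97 [283, 268, 326, 341] 2782 305.9 304.1
scene bamboo_cup 0.51 [314, 341, 477, 478] 8047 394.0 406.8
scene tall_tube 0.93 [277, 233, 304, 276] 1074 290.2 252.7
scene tall_tube 0.21 [412, 309, 467, 351] 1305 445.5 329.8
scene glue_bottle 0.96 [372, 245, 395, 300] 908 383.1 276.3
scene led_bulb 0.66 [412, 311, 470, 351] 1376 445.7 329.5
top brush 0.93 [139, 184, 194, 213] 858 164.4 200.6
top rail 0.56 [152, 173, 215, 327] 5776 184.3 257.7
top rail_mark 0.52 [154, 278, 162, 284] 68 159.0 281.5
top mat 0.8 [372, 279, 518, 325] 6269 444.2 300.6
top bamboo_cup 0.86 [314, 258, 358, 309] 1686 337.9 283.3
top tall_tube 0.96 [251, 214, 287, 249] 600 266.6 231.4
top glue_bottle 0.57 [355, 189, 380, 210] 489 367.4 198.9
top glue_bottle 0.46 [151, 176, 214, 330] 5740 184.3 258.0
top led_bulb 0.97 [428, 189, 468, 237] 1217 447.6 209.9
```

View pics/s_zoom.png

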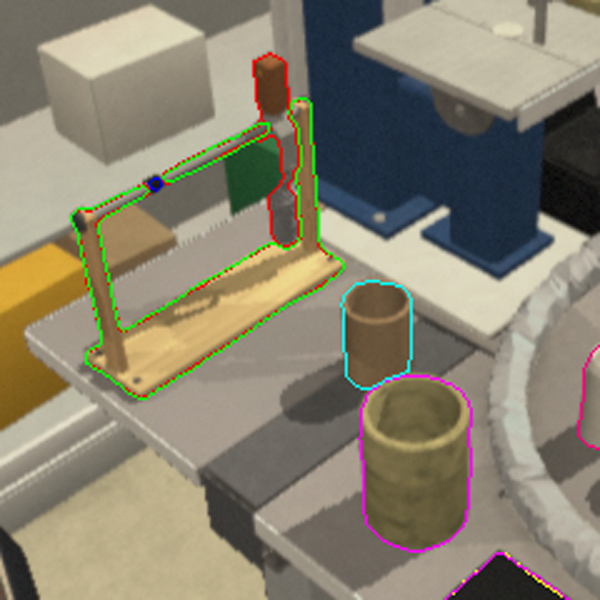

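View pics/t_zoom.png

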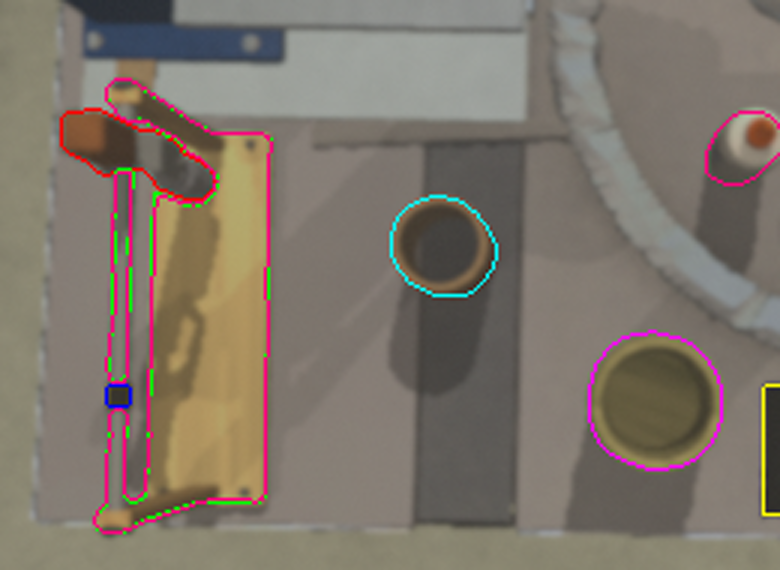

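Run:
```python
from h import *
S=lambda u,v:(140+u/2.5,120+v/2.5); T=lambda u,v:(120+u/3,150+v/3)
np.set_printoptions(precision=4,suppress=True)
for n,a,b in [("griptop",(268,62),(84,133)),("band",(155,184),(119,396)),("cup rim",(416,413),(657,398)),("tube rim",(378,303),(438,243)),
 ("near up top",(81,218),(115,519)),("far up top",(300,102),(125,95)),("foot near right",(142,396),(267,501)),("foot far right",(343,266),(269,134))]:
    x,e=tri(S(*a),T(*b)); print(n,x,round(e,4))
print("top at known z")
for n,b,z in [("griptop",(84,133),.26),("band",(119,396),.197),("cup",(657,398),.12),("tube88",(438,243),.088),("tube72",(438,243),.072),("bar far",(123,175),.196),("bar near",(115,500),.196),("footnr",(267,501),.012),("footfr",(269,134),.012)]:
    print(n,atz("top",*T(*b),z))
for p in [(375,279),(516,280),(374,322),(515,325)]: print("mat",atz("top",*p,.002))
# tube size check: outer silhouette rim widths
for z in(.072,.088):
    a=atz("top",*T(392,243),z);b=atz("top",*T(490,243),z);print("tube dia",z,np.linalg.norm(a-b))
    for k in(0,z): print('scene proj',z,k,proj("scene",[*atz("top",*T(438,243),z)[:2],k]))
```

```text
griptop [0.5934 0.3439 0.2541] 0.0005
band [0.4409 0.3388 0.1885] 0.0033
cup rim [0.4434 0.0028 0.1117] 0.0003
tube rim [0.5501 0.1577 0.0802] 0.0027
near up top [0.3633 0.3394 0.1888] 0.0024
far up top [0.6284 0.343  0.1955] 0.0012
foot near right [0.3585 0.2914 0.0044] 0.0015
foot far right [ 0.6392  0.3035 -0.0005] 0.0001
top at known z
griptop [0.5922 0.3417 0.26  ]
band [0.4399 0.3369 0.197 ]
cup [0.4437 0.003  0.12  ]
tube88 [0.5484 0.1576 0.088 ]
tube72 [0.5499 0.1597 0.072 ]
bar far [0.5772 0.3419 0.196 ]
bar near [0.3766 0.3365 0.196 ]
footnr [0.3587 0.29   0.012 ]
footfr [0.6371 0.3002 0.012 ]
mat [ 0.4512 -0.0835  0.002 ]
mat [ 0.4554 -0.4043  0.002 ]
mat [ 0.3543 -0.0821  0.002 ]
mat [ 0.3542 -0.4001  0.002 ]
tube dia 0.072 0.07025764705379058
scene proj 0.072 0 (np.float64(291.02205606928675), np.float64(265.7105823506335))
scene proj 0.072 0.072 (np.float64(290.114103771374), np.float64(243.50224115127003))
tube dia 0.088 0.06905597214909547
scene proj 0.088 0 (np.float64(291.19081382648676), np.float64(266.38470210201905))
scene proj 0.088 0.088 (np.float64(290.07767478705654), np.float64(238.99591598709148))
```

Run:
```python
from h import *
im=manip.grab_frame("scene")
cv2.imwrite("pics/sz2.png",cv2.resize(im[130:290,160:320],None,fx=3.7,fy=3.7,interpolation=2))
im=manip.grab_frame("top")
cv2.imwrite("pics/tz2.png",cv2.resize(im[165:245,120:290],None,fx=4.5,fy=4.5,interpolation=2))
```

```text
(no output)
```

View pics/sz2.png

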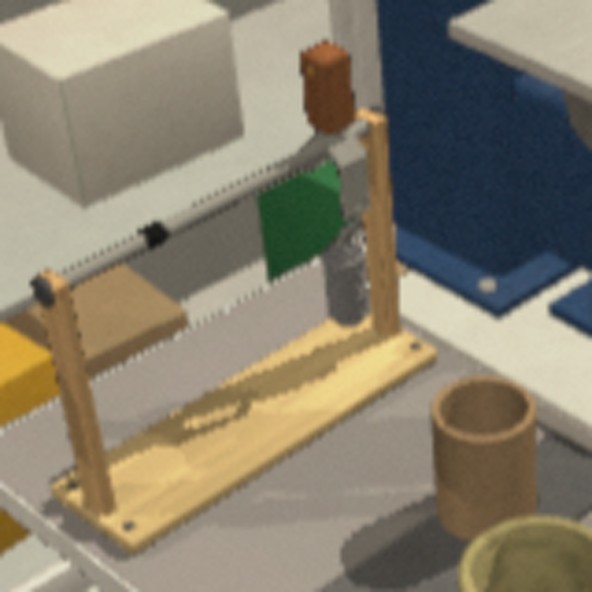

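View pics/tz2.png

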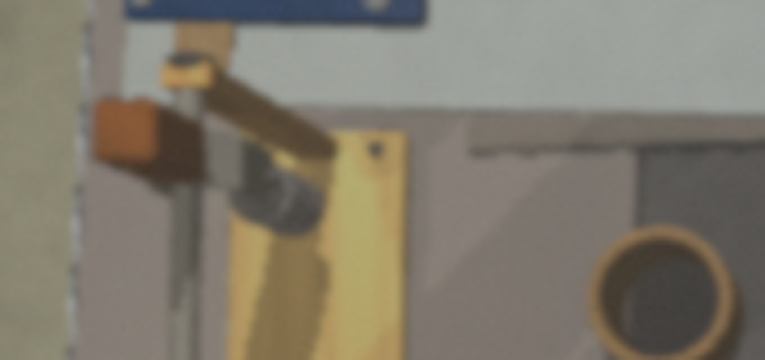

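Run:
```python
from h import *
im=manip.grab_frame("scene")
cv2.imwrite("pics/sz3.png",cv2.resize(im[90:210,230:430],None,fx=4,fy=4,interpolation=2))
im=manip.grab_frame("top")
cv2.imwrite("pics/tz3.png",cv2.resize(im[70:210,120:320],None,fx=4,fy=4,interpolation=2))
```

```text
(no output)
```

View pics/sz3.png

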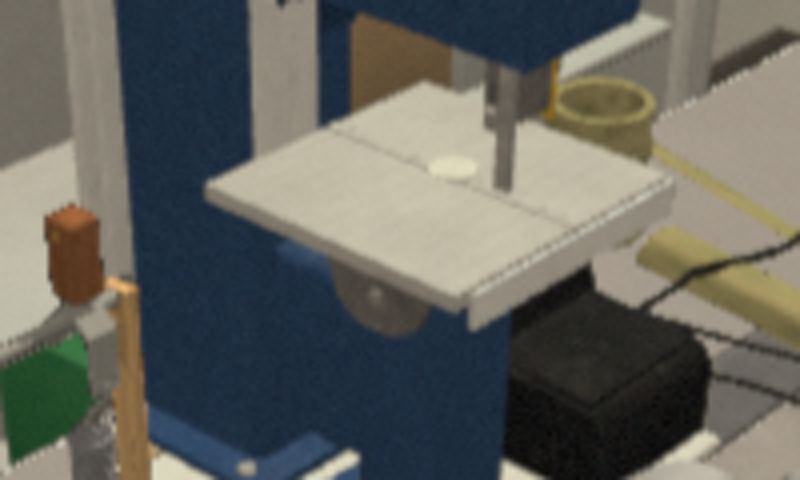

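View pics/tz3.png

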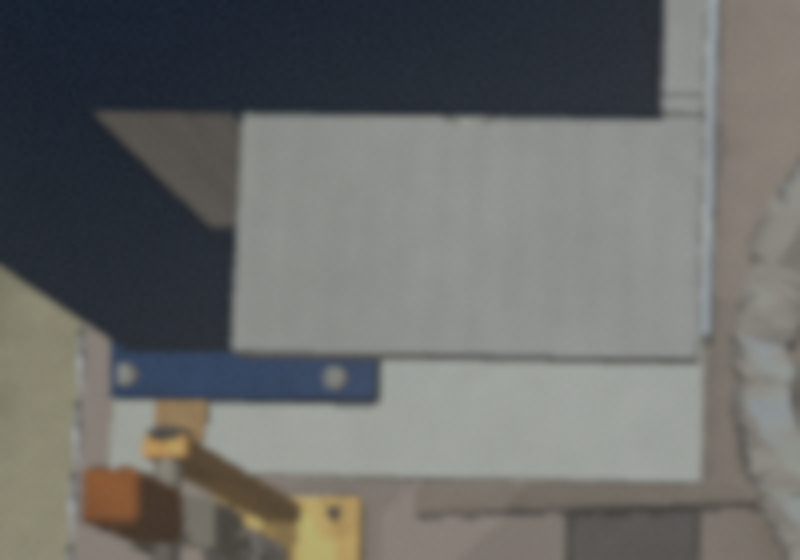

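Run:
```python
from h import *
for a,b in [((282,137.5),(178,157.5)),((346,165),(295,158.7)),((361,107.5),(285,98.5))]: print(tri(a,b))
print(atz("top",148.5,157.5,0.03),atz("top",178,157,0.03))
```

```text
(array([0.65674577, 0.28845671, 0.26936436]), np.float64(0.0029504676542065093))
(array([0.65764115, 0.08641933, 0.27215723]), np.float64(0.0032228592418463223))
(array([0.71643179, 0.09702721, 0.3845732 ]), np.float64(0.0007060879558387187))
[0.71717224 0.43890722 0.03      ] [0.71954769 0.37144086 0.03      ]
```

```bash
python3 -m creep '[[0,0,-3.04,0,0,-0.025,1],[0,0,-3.04,0,0,-0.025,1],[0,0,-3.04,0,0,-0.025,1],[0,0,-3.04,0,0,-0.025,1],[0,0,-3.04,0,0,-0.025,1],[0,0,0,0,0,0,1],[0,0,0,0,0,0,1]]'
cat >> h.py <<'E'
def to(x,y,z,yaw=91.6,quiet=False):
    "shift in tool axes from measured TCP to world x,y,z, and turn about tool z so jaw axis sits at yaw"
    s=manip.state(); M=rot(s['tool_rot']); d=M.T@(np.array([x,y,z])-s['tool_pos'])
    a=np.degrees(np.arctan2(M[1,1],M[0,1])); print("t",round(s['time'],2),"pos",s['tool_pos'].round(4),"yaw",a.round(2),"zaxis",M[:,2].round(3),"F",s['contact_force'].round(2),"w",round(s['gripper_width'],3))
    print("tool shift",d.round(4),"turn z",((-(yaw-a)+90)%180-90).round(2))
E
python3 -c "
from h import *
to(.34,.335,.355)"
```

```text
time: 1.88
tool_pos: [0.1469, 0.6082, 0.3588]
tool_rot: [0.001, -0.014, 1.0, 0.002]
contact_force: [0.1, 0.8, -0.0]
gripper_width: 1.0
t 1.88 pos [0.1469 0.6082 0.3588] yaw 91.6 zaxis [ 0.002  0.004 -1.   ] F [ 0.08  0.85 -0.03] w 1.0
tool shift [-0.1854 -0.2785  0.0029] turn z -0.0
```

```bash
python3 -m creep '[[0,0,0,-0.02,-0.03,0,1],[0,0,0,-0.02,-0.03,0,1],[0,0,0,-0.02,-0.03,0,1],[0,0,0,-0.02,-0.03,0,1],[0,0,0,-0.02,-0.03,0,1],[0,0,0,-0.02,-0.03,0,1],[0,0,0,-0.02,-0.03,0,1],[0,0,0,-0.02,-0.03,0,0.8],[0,0,0,-0.02,-0.03,0,0.7],[0,0,0,-0.03,0,0,0.7],[0,0,0,-0.03,0,0,0.7],[0,0,0,-0.03,0,0,0.7],[0,0,0,-0.03,0,0,0.7],[0,0,0,0,0,0,0.7],[0,0,0,0,0,0,0.7]]'
python3 - <<'E'
from h import *
to(.592,.342,.30)
im=manip.grab_frame("scene");cv2.imwrite("pics/s1.png",im)
im=manip.grab_frame("top");cv2.imwrite("pics/t1.png",im)
E
```

```text
time: 3.13
tool_pos: [0.4545, 0.3455, 0.3533]
tool_rot: [-0.002, -0.013, 1.0, -0.001]
contact_force: [-1.3, -0.3, -0.7]
gripper_width: 0.703
t 3.13 pos [0.4545 0.3455 0.3533] yaw 91.51 zaxis [-0.005 -0.002 -1.   ] F [-1.33 -0.29 -0.69] w 0.703
tool shift [-0.1376 -0.007   0.0527] turn z -0.09
```

View pics/s1.png

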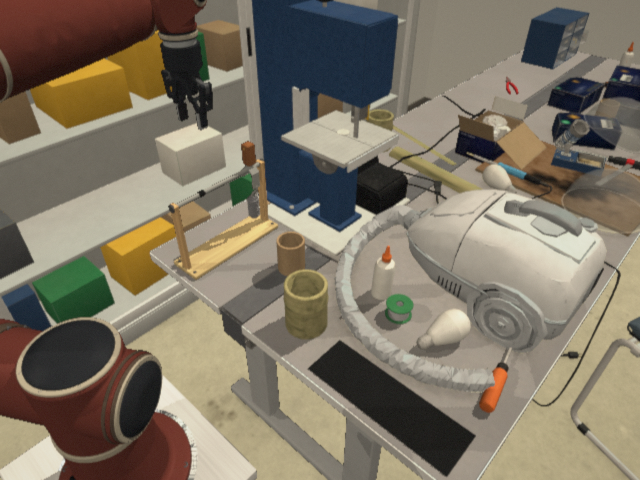

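View pics/t1.png

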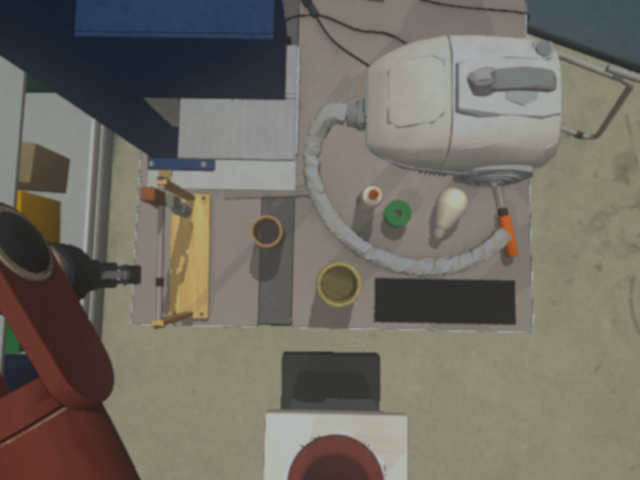

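Run:
```python
from h import *
p=manip.state()['tool_pos']
print(proj("top",p),proj("scene",p))
im=manip.grab_frame("top");cv2.imwrite("pics/t1z.png",cv2.resize(im[220:320,20:180],None,fx=4.5,fy=4.5))
im=manip.grab_frame("scene");cv2.imwrite("pics/s1z.png",cv2.resize(im[0:160,120:280],None,fx=3.5,fy=3.5))
```

```text
(np.float64(114.75432194974022), np.float64(274.99290676506126)) (np.float64(192.70519094639195), np.float64(124.91467192375912))
```

View pics/t1z.png

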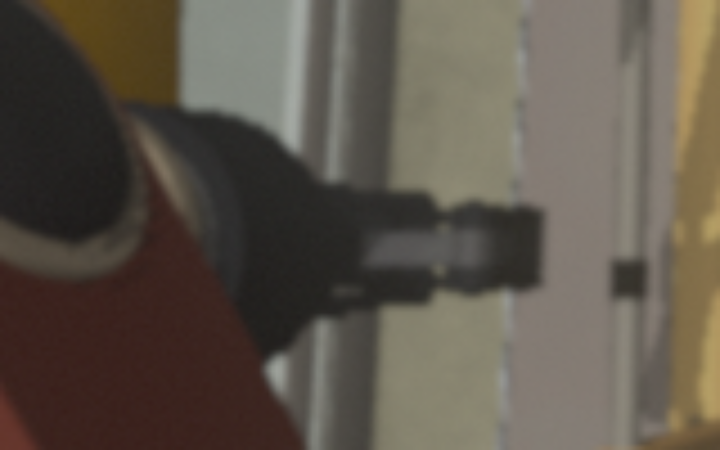

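View pics/s1z.png

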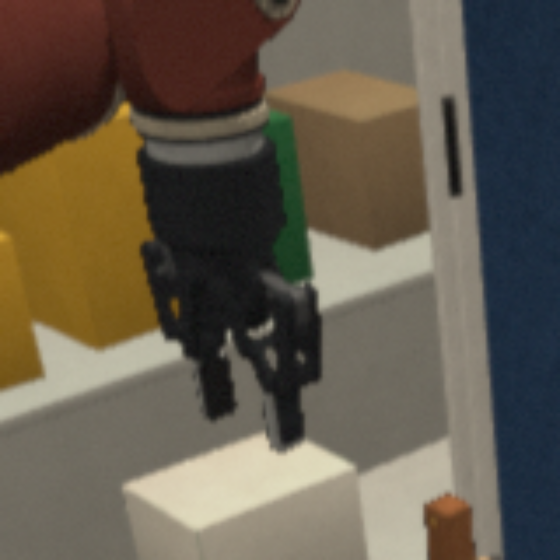

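```bash
python3 -m creep '[[0,0,0,-0.02,-0.001,0,0.7],[0,0,0,-0.02,-0.001,0,0.7],[0,0,0,-0.02,-0.001,0,0.7],[0,0,0,-0.02,-0.001,0,0.7],[0,0,0,-0.02,-0.001,0,0.7],[0,0,0,-0.02,-0.001,0,0.7],[0,0,0,-0.018,-0.001,0,0.7],[0,0,0,0,0,0.02,0.7],[0,0,0,0,0,0.02,0.7],[0,0,0,0,0,0.01,0.7],[0,0,0,0,0,0,0.7],[0,0,0,0,0,0,0.7]]'
python3 - <<'E'
from h import *
to(.592,.342,.216)
im=manip.grab_frame("scene");cv2.imwrite("pics/s2.png",cv2.resize(im[0:240,120:400],None,fx=2.5,fy=2.5))
im=manip.grab_frame("top");cv2.imwrite("pics/t2.png",cv2.resize(im[140:260,60:240],None,fx=4,fy=4))
E
```

```text
time: 4.33
tool_pos: [0.5914, 0.3434, 0.3062]
tool_rot: [-0.0, -0.015, 1.0, -0.0]
contact_force: [-0.5, 0.1, -0.4]
gripper_width: 0.699
t 4.33 pos [0.5914 0.3434 0.3062] yaw 91.68 zaxis [-0.001 -0.    -1.   ] F [-0.5   0.09 -0.38] w 0.699
tool shift [-0.0006 -0.0014  0.0902] turn z 0.08
```

View pics/s2.png

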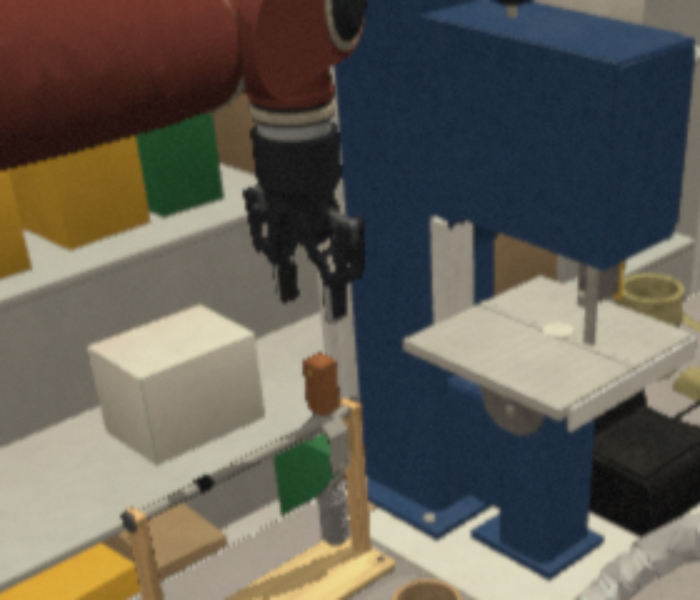

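View pics/t2.png

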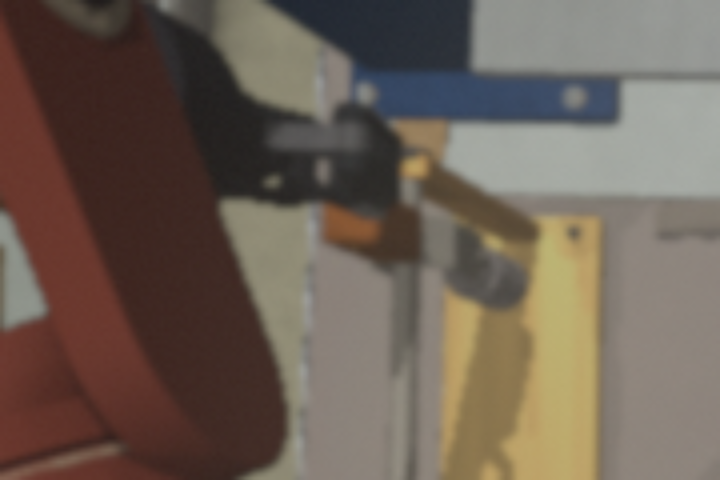

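```bash
python3 - <<'E'
from h import *
f=lambda p:((p[0]-120)*2.5,p[1]*2.5)
for z in(.314,.306,.26): print(f(proj("scene",[.5914,.3434,z])))
print(f(proj("scene",[.592,.342,.26])))
E
python3 -m creep '[[0,0,0,0,-0.001,0.02,0.7],[0,0,0,0,0,0.02,0.7],[0,0,0,0,0,0.015,0.7],[0,0,0,0,0,0.015,0.7],[0,0,0,0,0,0.01,0.7],[0,0,0,0,0,0.01,0.7],[0,0,0,0,0,0,0.7],[0,0,0,0,0,0,0.7]]'
```

```text
(np.float64(311.0033497915805), np.float64(305.7983938889661))
(np.float64(311.76183299832076), np.float64(313.63667961849563))
(np.float64(315.9996141167676), np.float64(357.4305816724983))
(np.float64(317.420047059085), np.float64(357.68129331596293))
time: 5.1
tool_pos: [0.5923, 0.3421, 0.216]
tool_rot: [-0.0, -0.014, 1.0, -0.0]
contact_force: [0.0, -0.5, 0.4]
gripper_width: 0.701
```

```bash
python3 -m creep '[[0,0,0,0,0,0,0.5],[0,0,0,0,0,0,0.4],[0,0,0,0,0,0,0.3],[0,0,0,0,0,0,0],[0,0,0,0,0,0,0],[0,0,0,0,0,0,0],[0,0,0,0,0,0,0],[0,0,0,0,0,0,0],[0,0,0,0,0,0,0],[0,0,0,0,0,0,0]]'
python3 - <<'E'
from h import *
to(.592,.342,.216)
im=manip.grab_frame("scene");cv2.imwrite("pics/s3.png",cv2.resize(im[90:240,160:300],None,fx=4,fy=4))
E
```

```text
time: 5.93
tool_pos: [0.5929, 0.3428, 0.2179]
tool_rot: [0.001, -0.014, 1.0, 0.001]
contact_force: [0.7, 1.8, 6.5]
gripper_width: 0.295
t 5.93 pos [0.5929 0.3428 0.2179] yaw 91.64 zaxis [ 0.002  0.002 -1.   ] F [0.69 1.8  6.55] w 0.295
tool shift [ 0.001  -0.0008  0.0019] turn z 0.04
```

View pics/s3.png

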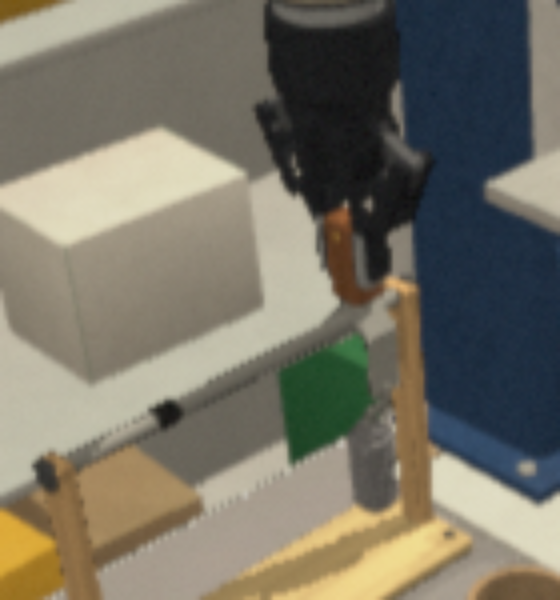

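```bash
python3 -m creep '[[0,0,0,0,0,-0.008,0],[0,0,0,0,0,-0.012,0],[0,0,0,0,0,-0.012,0],[0,0,0,0,0,-0.011,0],[0,0,0,0,0,0,0],[0,0,0,0,0,0,0],[0,0,0,0,0,0,0]]'
python3 - <<'E'
from h import *
to(.592,.29,.260)
im=manip.grab_frame("scene");cv2.imwrite("pics/s4.png",cv2.resize(im[90:240,160:300],None,fx=4,fy=4))
E
```

```text
time: 6.57
tool_pos: [0.5922, 0.342, 0.259]
tool_rot: [-0.0, -0.014, 1.0, -0.0]
contact_force: [0.6, -0.0, -2.1]
gripper_width: 0.297
t 6.57 pos [0.5922 0.342  0.259 ] yaw 91.63 zaxis [-0. -0. -1.] F [ 0.57 -0.04 -2.1 ] w 0.297
tool shift [ 0.0017 -0.052  -0.0009] turn z 0.03
```

View pics/s4.png

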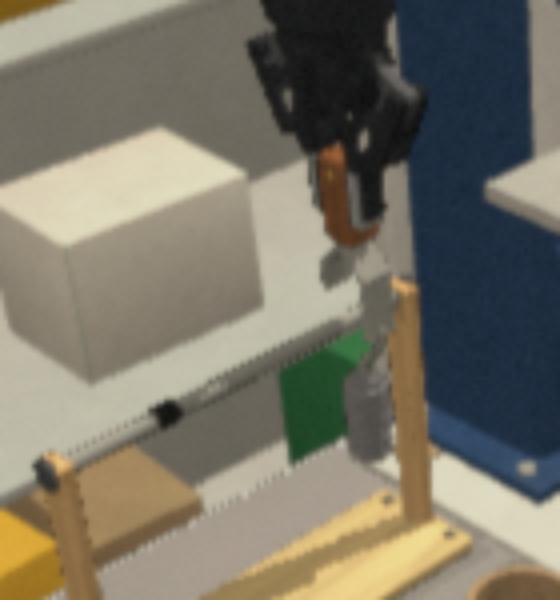

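```bash
python3 -m creep '[[0,0,0,0,-0.01,0,0],[0,0,0,0,-0.01,0,0],[0,0,0,0,-0.01,0,0],[0,0,0,0,-0.01,0,0],[0,0,0,0,-0.01,0,0],[0,0,0,0.002,-0.005,0,0],[0,0,0,0,0,0,0],[0,0,0,0,0,0,0]]'
python3 - <<'E'
from h import *
to(.45,.15,.36)
im=manip.grab_frame("scene");cv2.imwrite("pics/s5.png",cv2.resize(im[90:240,160:300],None,fx=4,fy=4))
E
```

```text
time: 7.28
tool_pos: [0.5919, 0.2867, 0.2595]
tool_rot: [0.0, -0.014, 1.0, 0.0]
contact_force: [0.6, 0.0, -1.8]
gripper_width: 0.294
t 7.28 pos [0.5919 0.2867 0.2595] yaw 91.59 zaxis [ 0.  0. -1.] F [ 0.64  0.04 -1.78] w 0.294
tool shift [ 0.1457 -0.1327 -0.1006] turn z -0.01
```

View pics/s5.png

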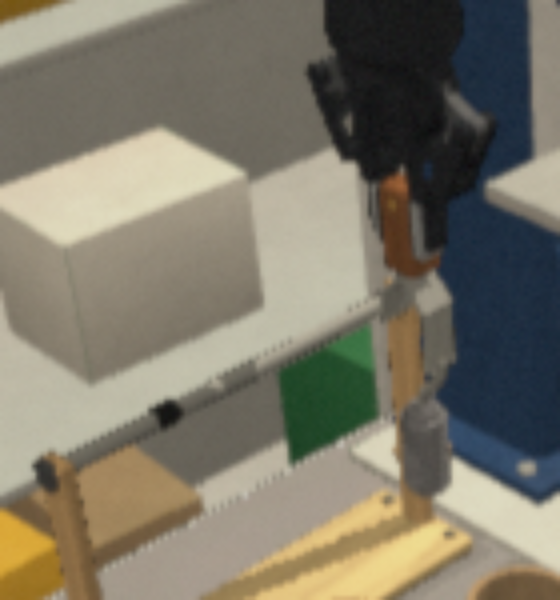

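```bash
python3 -m creep '[[0,0,0,0.01,0,-0.02,0],[0,0,0,0.019,-0.019,-0.02,0],[0,0,0,0.019,-0.019,-0.02,0],[0,0,0,0.019,-0.019,-0.01,0],[0,0,0,0.019,-0.019,-0.01,0],[0,0,0,0.019,-0.019,-0.01,0],[0,0,0,0.019,-0.019,-0.01,0],[0,0,0,0.019,-0.019,0,0],[0,0,0,0,0,0,0],[0,0,0,0,0,0,0],[0,0,0,0,0,0,0]]'
python3 - <<'E'
from h import *
to(.4437,.003,.36)
im=manip.grab_frame("scene");cv2.imwrite("pics/s6.png",im)
im=manip.grab_frame("top");cv2.imwrite("pics/t6.png",im)
for c in("scene","top"):
  for t in("bamboo_cup","tall_tube"): print(c,t,[(round(r['confidence'],2),[int(v) for v in r['rect']]) for r in manip.cut_out(t,c)][:2])
E
```

```text
time: 8.25
tool_pos: [0.4529, 0.1505, 0.3594]
tool_rot: [0.0, -0.014, 1.0, 0.0]
contact_force: [-0.2, 0.4, -2.7]
gripper_width: 0.295
t 8.25 pos [0.4529 0.1505 0.3594] yaw 91.66 zaxis [ 0.001  0.001 -1.   ] F [-0.23  0.42 -2.66] w 0.295
tool shift [ 0.0135 -0.1472 -0.0007] turn z 0.06
scene bamboo_cup [(0.64, [282, 270, 324, 340])]
scene tall_tube [(0.71, [278, 234, 310, 277]), (0.68, [371, 246, 394, 302])]
top bamboo_cup [(0.95, [316, 261, 359, 306])]
top tall_tube [(0.88, [251, 214, 286, 248])]
```

View pics/s6.png

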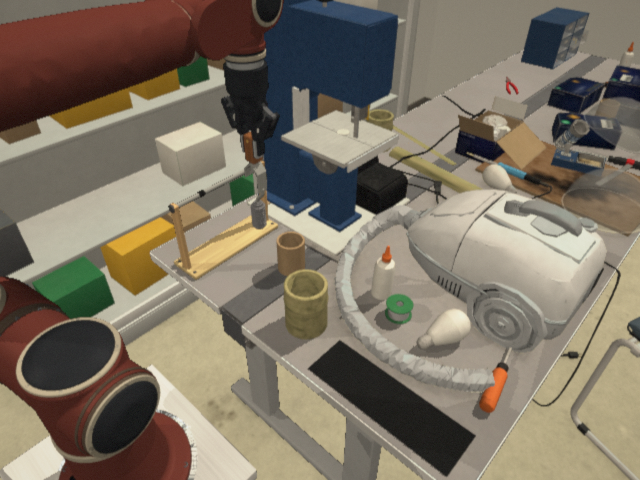

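View pics/t6.png

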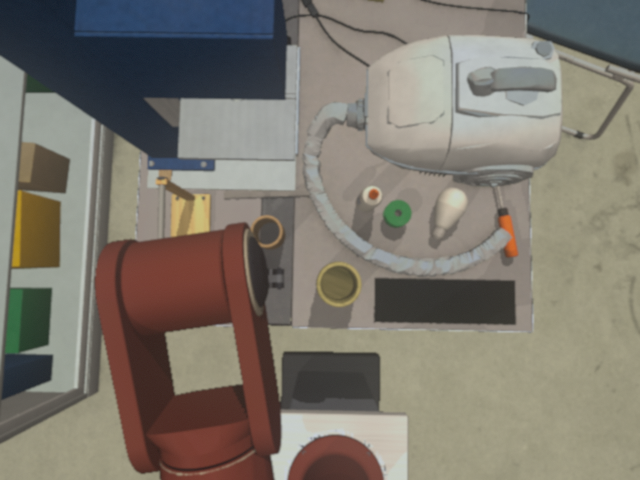

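```bash
python3 -m creep '[[0,0,0,0.0015,-0.0185,0,0],[0,0,0,0.0015,-0.0185,0,0],[0,0,0,0.0015,-0.0185,0,0],[0,0,0,0.0015,-0.0185,0,0],[0,0,0,0.0015,-0.0185,0,0],[0,0,0,0.0015,-0.0185,0,0],[0,0,0,0.0015,-0.0185,0,0],[0,0,0,0.0015,-0.0175,0,0],[0,0,0,0,0,0.02,0],[0,0,0,0,0,0.01,0],[0,0,0,0,0,0,0],[0,0,0,0,0,0,0]]'
python3 - <<'E'
from h import *
to(.4437,.003,.187)
im=manip.grab_frame("scene");cv2.imwrite("pics/s7.png",cv2.resize(im[150:350,220:400],None,fx=3,fy=3))
im=manip.grab_frame("top");cv2.imwrite("pics/t7.png",cv2.resize(im[220:330,260:420],None,fx=4,fy=4))
E
```

```text
time: 9.55
tool_pos: [0.4446, 0.0032, 0.3283]
tool_rot: [-0.001, -0.015, 1.0, 0.0]
contact_force: [0.6, 0.9, -1.9]
gripper_width: 0.295
t 9.55 pos [0.4446 0.0032 0.3283] yaw 91.67 zaxis [-0.002  0.001 -1.   ] F [ 0.55  0.9  -1.91] w 0.295
tool shift [ 0.0006 -0.0003  0.1413] turn z 0.07
```

View pics/s7.png

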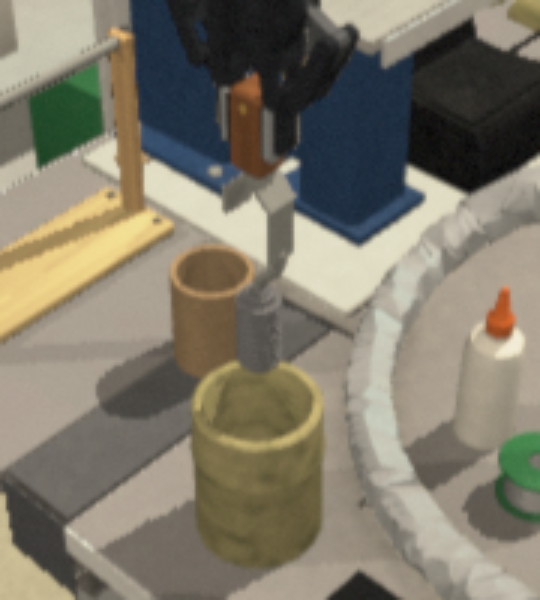

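View pics/t7.png

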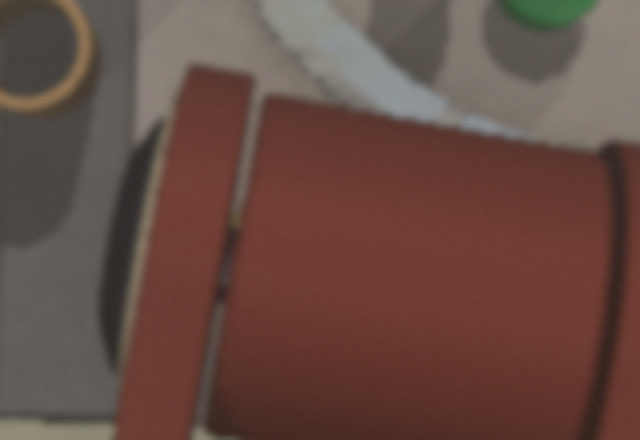

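```bash
python3 -m creep '[[0,0,0,0,0,0.015,0],[0,0,0,0,0,0.02,0],[0,0,0,0,0,0.02,0],[0,0,0,0,0,0.02,0],[0,0,0,0,0,0.02,0],[0,0,0,0,0,0.02,0],[0,0,0,0,0,0.015,0],[0,0,0,0,0,0,0],[0,0,0,0,0,0,0]]'
python3 -m creep '[[0,0,0,0,0,0.002,0],[0,0,0,0,0,0.002,0],[0,0,0,0,0,0.002,0],[0,0,0,0,0,0.002,0],[0,0,0,0,0,0,0],[0,0,0,0,0,0,0]]'
```

```text
time: 10.4
tool_pos: [0.4444, 0.0031, 0.1983]
tool_rot: [-0.001, -0.014, 1.0, 0.0]
contact_force: [0.1, 0.7, -1.2]
gripper_width: 0.298
time: 10.9
tool_pos: [0.445, 0.0028, 0.1914]
tool_rot: [0.0, -0.014, 1.0, -0.0]
contact_force: [-0.1, 0.5, -1.9]
gripper_width: 0.294
```

```bash
python3 -m creep '[[0,0,0,0,0,0.002,0],[0,0,0,0,0,0.001,0],[0,0,0,0,0,0.001,0],[0,0,0,0,0,0,0],[0,0,0,0,0,0,0]]'
python3 -m creep '[[0,0,0,0,0,0.001,0],[0,0,0,0,0,0.001,0],[0,0,0,0,0,0,0],[0,0,0,0,0,0,0]]'
```

```text
time: 11.32
tool_pos: [0.4452, 0.0028, 0.188]
tool_rot: [0.0, -0.014, 1.0, -0.0]
contact_force: [-0.9, 0.5, 2.6]
gripper_width: 0.3
time: 11.65
tool_pos: [0.4457, 0.0028, 0.188]
tool_rot: [0.001, -0.014, 1.0, -0.0]
contact_force: [-3.3, 0.6, 11.2]
gripper_width: 0.298
```

```bash
python3 -m creep '[[0,0,0,0,0,-0.002,0],[0,0,0,0,0,-0.02,0],[0,0,0,0,0,-0.02,0],[0,0,0,0,0,-0.02,0],[0,0,0,0,0,-0.02,0],[0,0,0,0,0,-0.02,0],[0,0,0,0,0,-0.01,0],[0,0,0,0,0,0,0],[0,0,0,0,0,0,0],[0,0,0,0,0,0,0]]'
python3 - <<'E'
from h import *
to(.4437,.003,.298)
im=manip.grab_frame("scene");cv2.imwrite("pics/s8.png",cv2.resize(im[150:350,220:400],None,fx=3,fy=3))
E
```

```text
time: 12.48
tool_pos: [0.4443, 0.0029, 0.2953]
tool_rot: [-0.001, -0.014, 1.0, 0.0]
contact_force: [-0.1, 0.2, -1.3]
gripper_width: 0.296
t 12.48 pos [0.4443 0.0029 0.2953] yaw 91.63 zaxis [-0.003  0.    -1.   ] F [-0.15  0.16 -1.32] w 0.296
tool shift [ 0.0006  0.0001 -0.0027] turn z 0.03
```

View pics/s8.png

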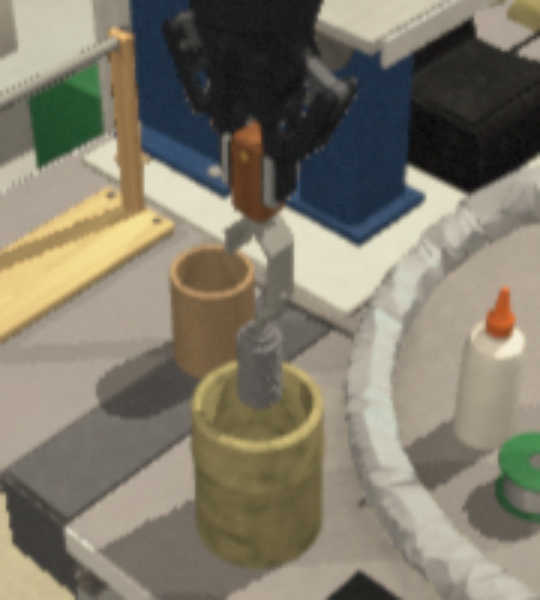

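```bash
python3 -m creep '[[0,0,0,0,0,-0.003,0],[0,0,0,0,0,0,0],[0,0,0,0,0,0,0],[0,0,0,0,0,0,0]]'
python3 -m creep '[[0,0,0,0,0,0.01,0],[0,0,0,0,0,0.02,0],[0,0,0,0,0,0.02,0],[0,0,0,0,0,0.02,0],[0,0,0,0,0,0.02,0],[0,0,0,0,0,0.012,0],[0,0,0,0,0,0.003,0],[0,0,0,0,0,0.002,0],[0,0,0,0,0,0.001,0],[0,0,0,0,0,0.001,0],[0,0,0,0,0,0,0],[0,0,0,0,0,0,0]]'
```

```text
time: 12.87
tool_pos: [0.4449, 0.0028, 0.3001]
tool_rot: [-0.0, -0.014, 1.0, 0.0]
contact_force: [1.2, -0.1, -3.1]
gripper_width: 0.296
time: 13.87
tool_pos: [0.4455, 0.0027, 0.1924]
tool_rot: [0.001, -0.014, 1.0, -0.0]
contact_force: [-0.2, -0.8, -1.4]
gripper_width: 0.298
```

```bash
python3 -m creep '[[0,0,0,0,0,0.002,0],[0,0,0,0,0,0.002,0],[0,0,0,0,0,0.001,0],[0,0,0,0,0,0.001,0],[0,0,0,0,0,0,0],[0,0,0,0,0,0,0],[0,0,0,0,0,0,0]]'
```

```text
time: 14.45
tool_pos: [0.4458, 0.0027, 0.188]
tool_rot: [0.001, -0.014, 1.0, -0.0]
contact_force: [-2.1, 0.9, 8.1]
gripper_width: 0.298
```

```bash
python3 -m creep '[[0,0,0,0,0,-0.005,0],[0,0,0,0,0,-0.02,0],[0,0,0,0,0,-0.03,0],[0,0,0,0,0,-0.03,0],[0,0,0,0,0,-0.03,0],[0,0,0,0,0,-0.03,0],[0,0,0,0,0,0,0],[0,0,0,-0.0134,0.019,0,0],[0,0,0,-0.0134,0.019,0,0],[0,0,0,-0.0134,0.019,0,0],[0,0,0,-0.0134,0.019,0,0],[0,0,0,-0.0134,0.019,0,0],[0,0,0,-0.0134,0.019,0,0],[0,0,0,-0.0134,0.019,0,0],[0,0,0,-0.0134,0.019,0,0],[0,0,0,0,0,0,0],[0,0,0,0,0,0,0]]'
python3 - <<'E'
from h import *
im=manip.grab_frame("scene");cv2.imwrite("pics/s9.png",cv2.resize(im[120:360,220:420],None,fx=2.5,fy=2.5))
im=manip.grab_frame("top");cv2.imwrite("pics/t9.png",im)
for c in("scene","top"):
  for t in("bamboo_cup","tall_tube"): print(c,t,[(round(r['confidence'],2),[int(v) for v in r['rect']]) for r in manip.cut_out(t,c)][:2])
to(.5485,.1577,.178)
E
```

```text
time: 15.87
tool_pos: [0.5476, 0.1584, 0.3288]
tool_rot: [-0.001, -0.015, 1.0, -0.0]
contact_force: [0.4, -0.1, -1.7]
gripper_width: 0.297
scene bamboo_cup [(0.71, [415, 308, 469, 351]), (0.6, [281, 268, 326, 341])]
scene tall_tube [(0.94, [275, 233, 307, 277]), (0.41, [277, 128, 299, 222])]
top bamboo_cup [(0.96, [315, 258, 359, 305]), (0.2, [271, 218, 284, 249])]
top tall_tube [(0.45, [269, 220, 285, 247])]
t 16.17 pos [0.5475 0.1571 0.3305] yaw 91.58 zaxis [ 0. -0. -1.] F [-0.39 -0.22 -1.62] w 0.294
tool shift [-0.0009  0.0006  0.1525] turn z -0.02
```

View pics/s9.png

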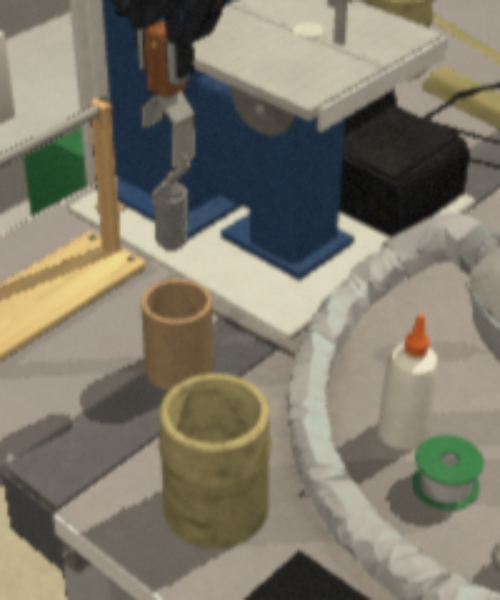

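View pics/t9.png

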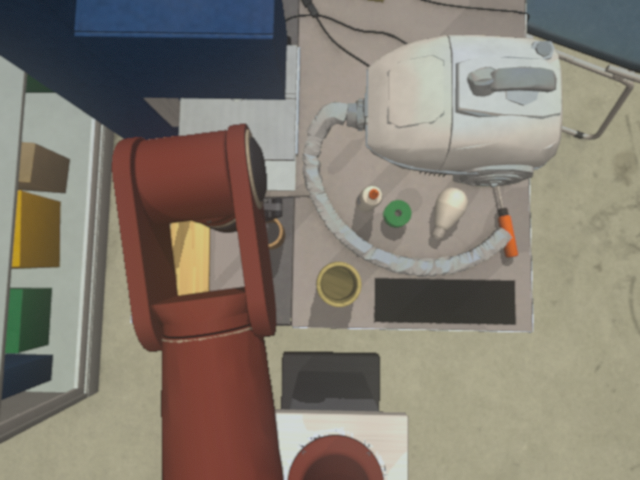

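```bash
python3 -m creep '[[0,0,0,-0.001,0,0.02,0],[0,0,0,0,0,0.02,0],[0,0,0,0,0,0.015,0],[0,0,0,0,0,0,0],[0,0,0,0,0,0,0],[0,0,0,0,0,0,0]]'
python3 - <<'E'
from h import *
im=manip.grab_frame("scene");cv2.imwrite("pics/s10.png",cv2.resize(im[180:300,240:360],None,fx=4.5,fy=4.5))
to(.5485,.1577,.178)
print(proj("scene",(.5485,.1577,.088)))
E
```

```text
time: 16.67
tool_pos: [0.5492, 0.1577, 0.2767]
tool_rot: [0.001, -0.014, 1.0, 0.0]
contact_force: [0.4, 0.5, -2.7]
gripper_width: 0.3
t 16.72 pos [0.5495 0.1577 0.2773] yaw 91.61 zaxis [ 0.003  0.    -1.   ] F [-0.5  -0.82 -1.07] w 0.295
tool shift [ 0.0013 -0.0001  0.0993] turn z 0.01
(np.float64(290.0915729676545), np.float64(238.9640127181486))
```

View pics/s10.png

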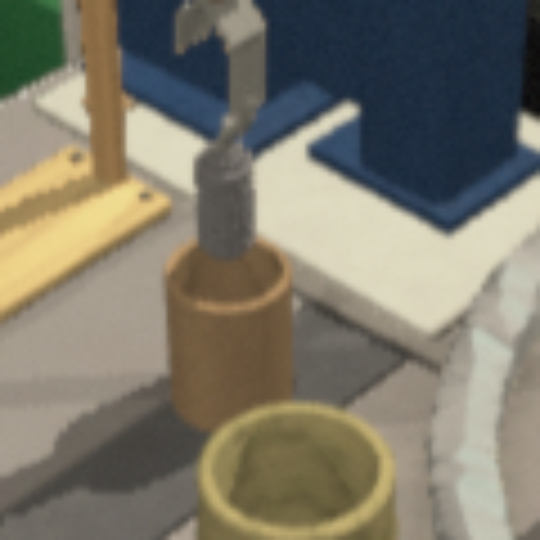

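Run:
```python
from h import *
print(atz("scene",240+227/4.5,180+247/4.5,.0993))
print(atz("scene",240+229/4.5,180+274/4.5,.088), atz("scene",240+229/4.5,180+274/4.5,.072))
im=manip.grab_frame("scene")
# project tube model & brush head model
for (x,y,r,z0,z1,c) in [(.5485,.1577,.034,0,.088,(0,255,0)),(.5495,.1577,.015,.0993,.164,(0,0,255)),(.4437,.003,.047,0,.12,(255,0,0))]:
    for z in(z0,z1):
        pts=np.array([proj("scene",(x+r*np.cos(t),y+r*np.sin(t),z)) for t in np.linspace(0,6.283,60)])
        cv2.polylines(im,[np.round(pts*16).astype(int)],True,c,1,shift=4)
cv2.imwrite("pics/s11.png",cv2.resize(im[180:345,240:360],None,fx=4,fy=4,interpolation=2)[:, :])
```

```text
[0.55032109 0.15783443 0.0993    ]
[0.54462815 0.15111347 0.088     ] [0.55825163 0.16548001 0.072     ]
```

View pics/s11.png

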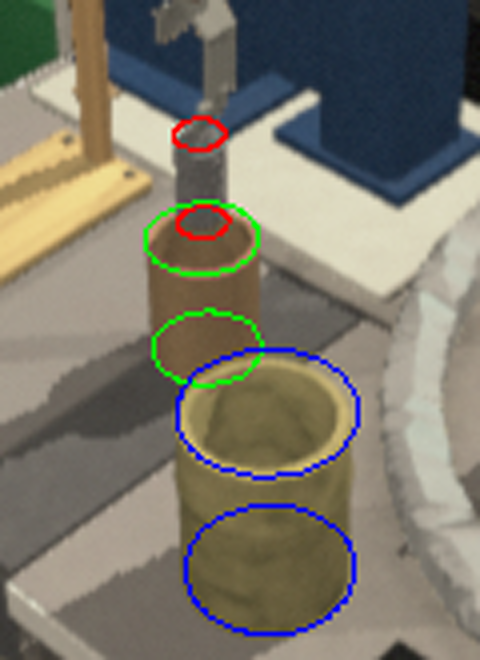

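```bash
python3 -m creep '[[0,0,0,0.0025,-0.0015,0,0],[0,0,0,0,0,0,0],[0,0,0,0,0,0.01,0],[0,0,0,0,0,0.01,0],[0,0,0,0,0,0.01,0],[0,0,0,0,0,0.01,0],[0,0,0,0,0,0,0],[0,0,0,0,0,0,0]]'
python3 -c "
from h import *
to(.547,.156,.178)"
```

```text
time: 17.43
tool_pos: [0.5455, 0.1561, 0.2335]
tool_rot: [-0.002, -0.014, 1.0, -0.0]
contact_force: [-0.2, 0.1, -2.1]
gripper_width: 0.298
t 17.43 pos [0.5455 0.1561 0.2335] yaw 91.64 zaxis [-0.003 -0.    -1.   ] F [-0.2   0.13 -2.08] w 0.298
tool shift [-0.0016 -0.0002  0.0555] turn z 0.04
```

No side contact; on down.

```bash
python3 -m creep '[[0,0,0,0,0,0.012,0],[0,0,0,0,0,0.012,0],[0,0,0,0,0,0.012,0],[0,0,0,0,0,0.01,0],[0,0,0,0,0,0,0],[0,0,0,0,0,0,0]]'
python3 -m creep '[[0,0,0,0,0,0.002,0],[0,0,0,0,0,0.002,0],[0,0,0,0,0,0.001,0],[0,0,0,0,0,0.001,0],[0,0,0,0,0,0,0],[0,0,0,0,0,0,0]]'
```

```text
time: 17.93
tool_pos: [0.5456, 0.1561, 0.1878]
tool_rot: [-0.001, -0.014, 1.0, -0.0]
contact_force: [0.1, 0.6, -1.7]
gripper_width: 0.294
time: 18.43
tool_pos: [0.5464, 0.1563, 0.1835]
tool_rot: [0.0, -0.014, 1.0, 0.0]
contact_force: [-0.2, 0.4, -1.6]
gripper_width: 0.296
```

```bash
python3 -m creep '[[0,0,0,0,0,0.001,0],[0,0,0,0,0,0.001,0],[0,0,0,0,0,0,0],[0,0,0,0,0,0,0]]'
```

```text
time: 18.77
tool_pos: [0.5463, 0.1563, 0.1812]
tool_rot: [-0.0, -0.014, 1.0, -0.0]
contact_force: [-0.3, 0.4, -1.7]
gripper_width: 0.3
```

```bash
python3 -m creep '[[0,0,0,0,0,0.001,0],[0,0,0,0,0,0.001,0],[0,0,0,0,0,0.001,0],[0,0,0,0,0,0.001,0],[0,0,0,0,0,0,0],[0,0,0,0,0,0,0]]'
```

```text
time: 19.27
tool_pos: [0.5465, 0.1563, 0.1775]
tool_rot: [0.0, -0.014, 1.0, 0.0]
contact_force: [-0.2, 0.4, -0.7]
gripper_width: 0.297
```

```bash
python3 -m creep '[[0,0,0,0,0,0.001,0],[0,0,0,0,0,0.001,0],[0,0,0,0,0,0,0],[0,0,0,0,0,0,0]]'
```

```text
time: 19.6
tool_pos: [0.5469, 0.1564, 0.1775]
tool_rot: [0.001, -0.014, 1.0, 0.0]
contact_force: [-2.6, -1.5, 6.7]
gripper_width: 0.298
```

```bash
python3 -m creep '[[0,0,0,0,0,-0.004,0],[0,0,0,0,0,-0.015,0],[0,0,0,0,0,-0.02,0],[0,0,0,0,0,-0.02,0],[0,0,0,0,0,-0.02,0],[0,0,0,0,0,-0.011,0],[0,0,0,0,0,0,0],[0,0,0,0,0,0,0],[0,0,0,0,0,0,0],[0,0,0,0,0,0,0]]'
python3 - <<'E'
from h import *
im=manip.grab_frame("scene");cv2.imwrite("pics/s12.png",cv2.resize(im[180:300,240:360],None,fx=4.5,fy=4.5))
to(.547,.156,.2655)
E
```

```text
time: 20.43
tool_pos: [0.5455, 0.1561, 0.2631]
tool_rot: [-0.002, -0.014, 1.0, -0.0]
contact_force: [-0.1, 0.1, -1.6]
gripper_width: 0.296
t 20.48 pos [0.5455 0.1561 0.2632] yaw 91.63 zaxis [-0.003 -0.    -1.   ] F [-0.88  0.31 -2.2 ] w 0.3
tool shift [-0.0015 -0.0002 -0.0023] turn z 0.03
```

View pics/s12.png

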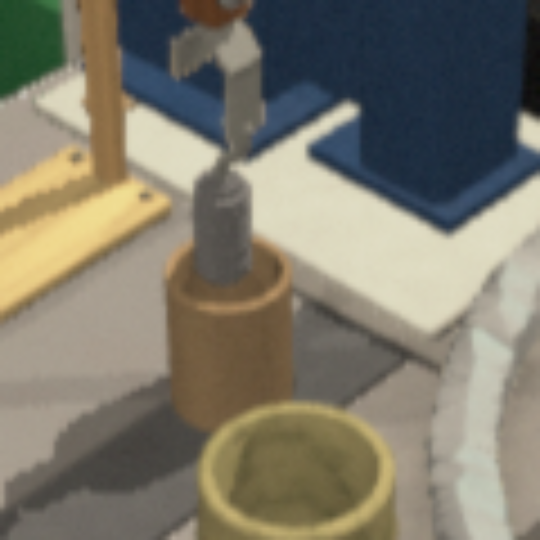

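```bash
python3 -m creep '[[0,0,0,0,0,-0.003,0],[0,0,0,0,0,0,0],[0,0,0,0,0,0,0],[0,0,0,0,0,0,0],[0,0,0,0,0,0.012,0],[0,0,0,0,0,0.017,0],[0,0,0,0,0,0.017,0],[0,0,0,0,0,0.017,0],[0,0,0,0,0,0.017,0],[0,0,0,0,0,0.003,0],[0,0,0,0,0,0.002,0],[0,0,0,0,0,0.001,0],[0,0,0,0,0,0.001,0],[0,0,0,0,0,0,0],[0,0,0,0,0,0,0]]'
```

```text
time: 21.73
tool_pos: [0.5469, 0.1563, 0.1824]
tool_rot: [0.001, -0.014, 1.0, 0.0]
contact_force: [0.2, 0.2, -1.4]
gripper_width: 0.299
```

```bash
python3 -m creep '[[0,0,0,0,0,0.001,0],[0,0,0,0,0,0.001,0],[0,0,0,0,0,0,0],[0,0,0,0,0,0,0]]'
```

```text
time: 22.07
tool_pos: [0.5463, 0.1562, 0.1793]
tool_rot: [-0.0, -0.014, 1.0, -0.0]
contact_force: [-0.6, -0.5, -2.0]
gripper_width: 0.298
```

```bash
python3 -m creep '[[0,0,0,0,0,0.001,0],[0,0,0,0,0,0.001,0],[0,0,0,0,0,0.001,0],[0,0,0,0,0,0.001,0],[0,0,0,0,0,0,0],[0,0,0,0,0,0,0],[0,0,0,0,0,0,0]]'
```

```text
time: 22.65
tool_pos: [0.5469, 0.1564, 0.1775]
tool_rot: [0.001, -0.014, 1.0, 0.0]
contact_force: [-2.1, -0.4, 5.8]
gripper_width: 0.293
```

```bash
python3 -m creep '[[0,0,0,0,0,-0.005,0],[0,0,0,0,0,-0.02,0],[0,0,0,0,0,-0.03,0],[0,0,0,0,0,-0.03,0],[0,0,0,0,0,-0.03,0],[0,0,0,0,0,-0.02,0],[0,0,0,0,0,0,0],[0,0,0,-0.007,0.0186,0,0],[0,0,0,-0.007,0.0186,0,0],[0,0,0,-0.007,0.0186,0,0],[0,0,0,-0.007,0.0186,0,0],[0,0,0,-0.007,0.0186,0,0],[0,0,0,-0.007,0.0186,0,0],[0,0,0,-0.007,0.0186,0,0],[0,0,0,0,0,0.02,0],[0,0,0,0,0,0.02,0],[0,0,0,0,0,0,0],[0,0,0,0,0,0,0],[0,0,0,0,0,0,0]]'
python3 - <<'E'
from h import *
im=manip.grab_frame("scene");cv2.imwrite("pics/s13.png",im)
to(.5925,.287,.2605)
E
```

```text
time: 24.23
tool_pos: [0.5915, 0.2876, 0.2699]
tool_rot: [-0.0, -0.014, 1.0, -0.0]
contact_force: [-0.9, -0.5, -1.5]
gripper_width: 0.294
t 24.28 pos [0.592  0.2877 0.2712] yaw 91.62 zaxis [ 0.001  0.    -1.   ] F [ 0.06 -1.06 -0.45] w 0.294
tool shift [-0.0005 -0.0007  0.0107] turn z 0.02
```

View pics/s13.png

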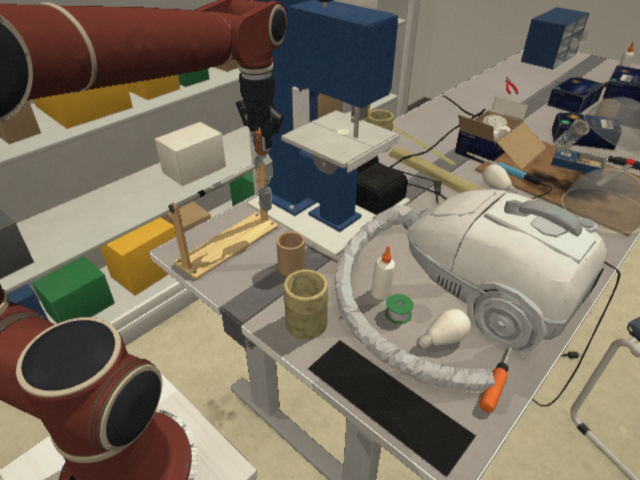

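Down to 0.261 and across to the bar (y .3424).

```bash
python3 -m creep '[[0,0,0,0,0,0.01,0],[0,0,0,0,0,0,0],[0,0,0,-0.001,0.01,0,0],[0,0,0,-0.001,0.01,0,0],[0,0,0,0,0.01,0,0],[0,0,0,0,0.01,0,0],[0,0,0,0,0.01,0,0],[0,0,0,0,0.005,0,0],[0,0,0,0,0,0,0],[0,0,0,0,0,0,0],[0,0,0,0,0,0,0]]'
python3 -c "
from h import *
to(.5925,.3424,.2175)"
```

```text
time: 25.2
tool_pos: [0.5921, 0.3427, 0.2603]
tool_rot: [-0.0, -0.014, 1.0, -0.0]
contact_force: [0.4, 0.5, -1.5]
gripper_width: 0.302
t 25.2 pos [0.5921 0.3427 0.2603] yaw 91.63 zaxis [-0. -0. -1.] F [ 0.38  0.45 -1.55] w 0.302
tool shift [-0.0004 -0.0003  0.0428] turn z 0.03
```

```bash
python3 -m creep '[[0,0,0,0,0,0.008,0],[0,0,0,0,0,0.01,0],[0,0,0,0,0,0.01,0],[0,0,0,0,0,0.008,0],[0,0,0,0,0,0.003,0],[0,0,0,0,0,0.001,0],[0,0,0,0,0,0.001,0],[0,0,0,0,0,0,0],[0,0,0,0,0,0,0]]'
python3 - <<'E'
from h import *
im=manip.grab_frame("scene");cv2.imwrite("pics/s14.png",cv2.resize(im[90:240,160:300],None,fx=4,fy=4))
to(.5925,.3424,.2175)
E
```

```text
time: 25.95
tool_pos: [0.5922, 0.3429, 0.2197]
tool_rot: [0.0, -0.014, 1.0, 0.0]
contact_force: [0.4, -0.4, -0.7]
gripper_width: 0.293
t 26.0 pos [0.5923 0.3429 0.2198] yaw 91.63 zaxis [ 0.001  0.    -1.   ] F [-0.28  0.1  -2.46] w 0.294
tool shift [-0.0002 -0.0005  0.0023] turn z 0.03
```

View pics/s14.png

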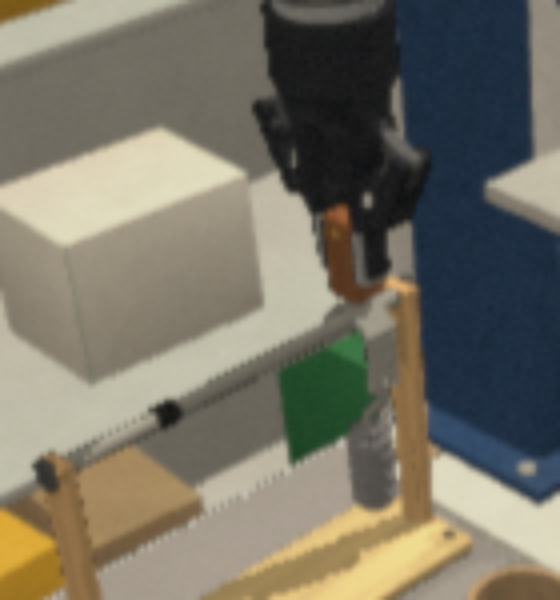

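```bash
python3 -m creep '[[0,0,0,0,0,0.001,0],[0,0,0,0,0,0.001,0],[0,0,0,0,0,0,0],[0,0,0,0,0,0,0]]'
```

```text
time: 26.33
tool_pos: [0.5923, 0.3429, 0.218]
tool_rot: [0.0, -0.014, 1.0, 0.0]
contact_force: [-0.3, -0.9, 1.0]
gripper_width: 0.297
```

```bash
python3 -m creep '[[0,0,0,0,0,0.001,0],[0,0,0,0,0,0,0],[0,0,0,0,0,0,0]]'
```

```text
time: 26.58
tool_pos: [0.5923, 0.3429, 0.2179]
tool_rot: [0.001, -0.014, 1.0, 0.0]
contact_force: [-1.6, -2.1, 5.1]
gripper_width: 0.298
```

```bash
python3 -m creep '[[0,0,0,0,0,-0.001,0],[0,0,0,0.004,0,0,0],[0,0,0,0.008,0,0,0],[0,0,0,0.008,0,0,0],[0,0,0,0.008,0,0,0],[0,0,0,0.008,0,0,0],[0,0,0,0.008,0,0,0],[0,0,0,0.008,0,0,0],[0,0,0,0.008,0,0,0],[0,0,0,0,0,0,0],[0,0,0,0,0,0,0]]'
python3 - <<'E'
from h import *
to(.440,.3386,.218)
im=manip.grab_frame("scene");cv2.imwrite("pics/s15.png",cv2.resize(im[90:280,140:300],None,fx=3.2,fy=3.2))
E
```

```text
time: 27.5
tool_pos: [0.5303, 0.3413, 0.2179]
tool_rot: [-0.001, -0.015, 1.0, 0.0]
contact_force: [-1.8, -0.2, 7.0]
gripper_width: 0.295
t 27.5 pos [0.5303 0.3413 0.2179] yaw 91.68 zaxis [-0.003  0.    -1.   ] F [-1.81 -0.25  6.98] w 0.295
tool shift [ 0.0904 -0.0001  0.0001] turn z 0.08
```

View pics/s15.png

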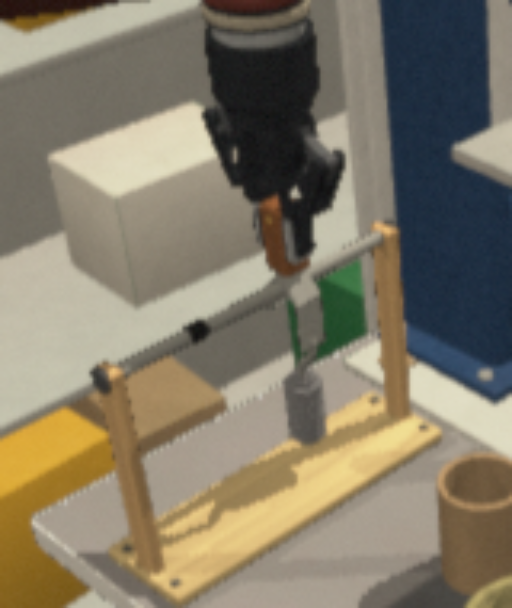

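Sliding fine; slightly heavy contact (7 N). Ease 1 mm and go on.

```bash
python3 -m creep '[[0,0,0,0.004,0,-0.001,0],[0,0,0,0.008,0,0,0],[0,0,0,0.008,0,0,0],[0,0,0,0.008,0,0,0],[0,0,0,0.008,0,0,0],[0,0,0,0.008,0,0,0],[0,0,0,0.008,0,0,0],[0,0,0,0.008,0,0,0],[0,0,0,0.008,0,0,0],[0,0,0,0.008,0,0,0],[0,0,0,0.008,0,0,0],[0,0,0,0.004,0,0,0],[0,0,0,0,0,0,0],[0,0,0,0,0,0,0],[0,0,0,0,0,0,0]]'
python3 - <<'E'
from h import *
to(.440,.3386,.218)
im=manip.grab_frame("scene");cv2.imwrite("pics/s16.png",cv2.resize(im[90:280,140:300],None,fx=3.2,fy=3.2))
im=manip.grab_frame("top");cv2.imwrite("pics/t16.png",cv2.resize(im[160:340,60:220],None,fx=3.2,fy=3.2))
E
```

```text
time: 28.8
tool_pos: [0.4429, 0.3387, 0.2182]
tool_rot: [-0.002, -0.014, 1.0, -0.0]
contact_force: [-4.3, 2.4, 2.8]
gripper_width: 0.3
t 28.8 pos [0.4429 0.3387 0.2182] yaw 91.65 zaxis [-0.003 -0.    -1.   ] F [-4.27  2.41  2.84] w 0.3
tool shift [ 0.0029 -0.      0.0002] turn z 0.05
```

View pics/s16.png

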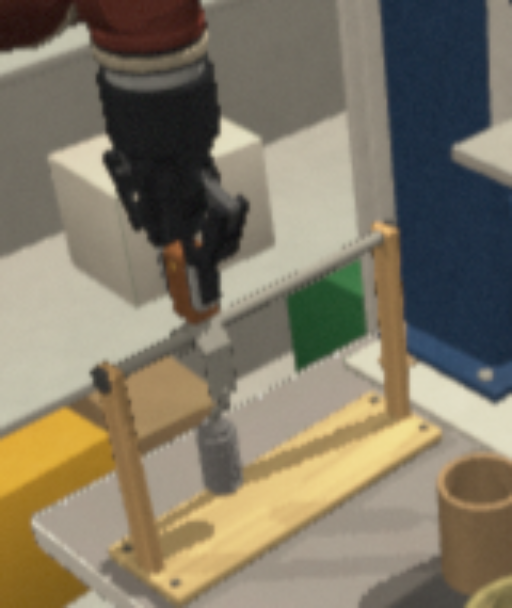

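View pics/t16.png

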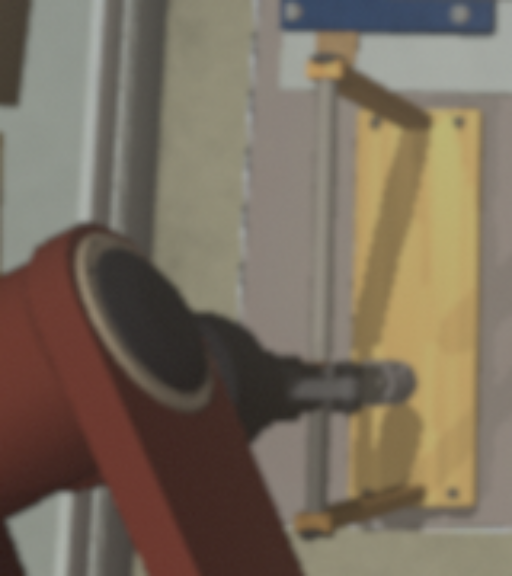

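```bash
python3 -m creep '[[0,0,0,0.003,0,-0.0005,0],[0,0,0,0,0,0,0],[0,0,0,0,0,0,0],[0,0,0,0,0,0,0]]'
python3 -m creep '[[0,0,0,0,0,0,0.35],[0,0,0,0,0,0,0.4],[0,0,0,0,0,0,0.5],[0,0,0,0,0,0,0.6],[0,0,0,0,0,0,0.7],[0,0,0,0,0,0,0.7],[0,0,0,0,0,-0.015,0.7],[0,0,0,0,0,-0.02,0.7],[0,0,0,0,0,-0.03,0.7],[0,0,0,0,0,-0.03,0.7],[0,0,0,0,0,-0.03,0.7],[0,0,0,0,0,0,0.7],[0,0,0,0,0,0,0.7]]'
python3 - <<'E'
from h import *
to(.547,.156,.2)
im=manip.grab_frame("scene");cv2.imwrite("pics/s17.png",cv2.resize(im[90:280,140:300],None,fx=3.2,fy=3.2))
im=manip.grab_frame("top");cv2.imwrite("pics/t17.png",cv2.resize(im[160:340,60:220],None,fx=3.2,fy=3.2))
E
```

```text
time: 29.23
tool_pos: [0.4414, 0.3384, 0.2185]
tool_rot: [0.0, -0.014, 1.0, -0.0]
contact_force: [2.1, 3.7, 0.4]
gripper_width: 0.295
time: 30.32
tool_pos: [0.4419, 0.339, 0.3468]
tool_rot: [0.002, -0.014, 1.0, 0.001]
contact_force: [-0.5, -0.4, -0.3]
gripper_width: 0.7
t 30.32 pos [0.4419 0.339  0.3468] yaw 91.63 zaxis [ 0.005  0.002 -1.   ] F [-0.52 -0.38 -0.31] w 0.7
tool shift [-0.0991 -0.1862  0.1468] turn z 0.03
```

View pics/s17.png

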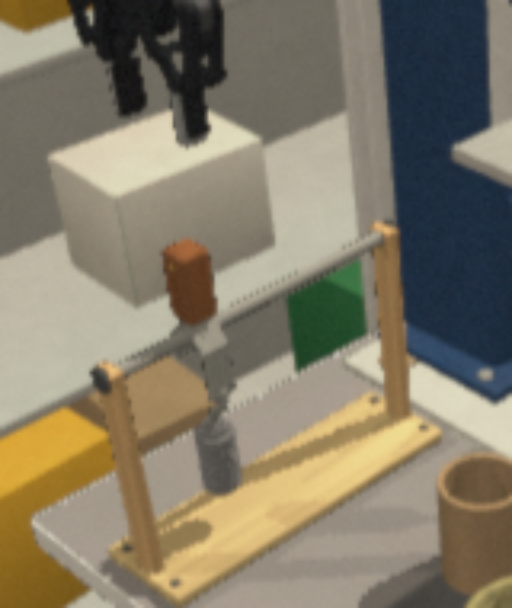

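View pics/t17.png

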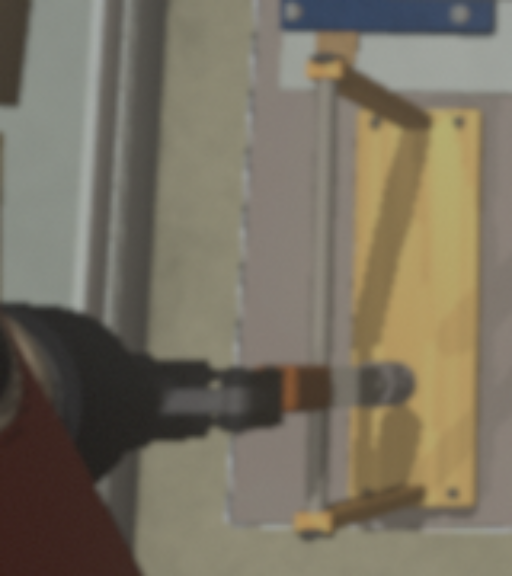

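```bash
cat >> h.py <<'E'
from scipy.optimize import minimize
def cylhull(cam,x,y,r,h,z0=0):
    P=[proj(cam,(x+r*np.cos(t),y+r*np.sin(t),z)) for z in(z0,z0+h) for t in np.linspace(0,2*np.pi,40,endpoint=False)]
    return cv2.convexHull(np.array(P,np.float32))
def fitcyl(cam,mask,x0,y0,r,h,z0=0):
    def iou(v):
        m=np.zeros((480*4,640*4),np.uint8); H=cylhull(cam,v[0],v[1],r,h,z0)
        m=np.zeros((480,640),np.uint8); S=8
        x1,y1=np.maximum(H[:,0].min(0).astype(int)-3,0); x2,y2=H[:,0].max(0).astype(int)+4
        b=np.zeros(((y2-y1)*S,(x2-x1)*S),np.uint8)
        cv2.fillConvexPoly(b,np.round((H[:,0]-[x1,y1]+.5)*S).astype(np.int32),1)
        f=cv2.resize(b.astype(np.float32),(x2-x1,y2-y1),interpolation=cv2.INTER_AREA)
        k=mask[y1:y2,x1:x2].astype(np.float32)
        if k.shape!=f.shape: return 0
        i=np.minimum(k,f).sum(); return -i/(mask.sum()+f.sum()-i)
    r_=minimize(iou,[x0,y0],method='Nelder-Mead',options=dict(initial_simplex=[[x0,y0],[x0+.012,y0],[x0,y0+.012]],xatol=2e-4,fatol=1e-5))
    return r_.x,-r_.fun
E
python3 - <<'E'
from h import *
for cam in("top","scene"):
    manip.grab_frame(cam)
    for t,p,r,h in[("bamboo_cup",(.4437,.003),.047,.12),("tall_tube",(.547,.156),.034,.088)]:
        for c in manip.cut_out(t,cam):
            if c['confidence']<.4: continue
            x,f=fitcyl(cam,c['pixels'],*p,r,h); print(cam,t,round(c['confidence'],2),x.round(4),round(f,3))
            if t=="tall_tube": print("  72:",fitcyl(cam,c['pixels'],*p,r,.072))
    for c in manip.cut_out("mat",cam):
        m=c['pixels'].astype('uint8'); 
        cs=max(cv2.findContours(m,0,1)[0],key=cv2.contourArea); b=cv2.boxPoints(cv2.minAreaRect(cs))
        q=cv2.approxPolyDP(cs,8,True)[:,0]
        print(cam,"mat",round(c['confidence'],2),[atz(cam,*v,.002)[:2].round(4).tolist() for v in q])
E
```

```text
Traceback (most recent call last):
  File "h.py", line 37, in fitcyl
    r_=minimize(iou,[x0,y0],method='Nelder-Mead',options=dict(initial_simplex=[[x0,y0],[x0+.012,y0],[x0,y0+.012]],xatol=2e-4,fatol=1e-5))
  File "h.py", line 28, in iou
    m=np.zeros((480*4,640*4),np.uint8); H=cylhull(cam,v[0],v[1],r,h,z0)
                                          ~~~~~~~^^^^^^^^^^^^^^^^^^^^^^
  File "h.py", line 24, in cylhull
    P=[proj(cam,(x+r*np.cos(t),y+r*np.sin(t),z)) for z in(z0,z0+h) for t in np.linspace(0,2*np.pi,40,endpoint=False)]
       ~~~~^^^^^^^^^^^^^^^^^^^^^^^^^^^^^^^^^^^^^
  File "h.py", line 16, in proj
    c,M,p=cal(n); y=M.T@(np.array(X)-p); return c['fx']*y[0]/y[2]+c['cx'],c['fy']*y[1]/y[2]+c['cy']
          ~~~^^^
  File "h.py", line 6, in cal
    c=manip.get_calibration(n); return c, rot(c['attitude']), np.array(c['xyz'])
ValueError: time passes only in moves, steps and waits
```

```bash
python3 - <<'E'
s=open('h.py').read()
s=s.replace("def cal(n):","import functools\n@functools.lru_cache\ndef cal(n):")
open('h.py','w').write(s)
E
cat > look.py <<'E'
from h import *
import sys
def run(pc,pt,tz=.002):
  for cam in("top","scene"):
    manip.grab_frame(cam)
    for t,p,r,h in[("bamboo_cup",pc,.047,.12),("tall_tube",pt,.034,.088)]:
        for c in manip.cut_out(t,cam):
            if c['confidence']<.3: continue
            z=tz if p[1]<-.08 else 0
            x,f=fitcyl(cam,c['pixels'],*p,r,h,z)
            if f>.3: print(cam,t,round(c['confidence'],2),x.round(4),round(f,3))
    for c in manip.cut_out("mat",cam):
        if c['confidence']<.4: continue
        m=c['pixels'].astype('uint8'); 
        cs=max(cv2.findContours(m,0,1)[0],key=cv2.contourArea)
        q=cv2.approxPolyDP(cs,8,True)[:,0]
        print(cam,"mat",round(c['confidence'],2),[atz(cam,*v,.002)[:2].round(4).tolist() for v in q])
E
python3 - <<'E'
from look import *
run((.4437,.003),(.547,.156))
print(manip.state()['time'])
E
```

```text
top bamboo_cup 0.72 [0.4426 0.0049] 0.955
top tall_tube 0.76 [0.5499 0.1585] 0.563
top mat 0.82 [[0.4489, -0.0813], [0.3565, -0.0844], [0.3586, -0.3979], [0.4552, -0.3975]]
scene bamboo_cup 0.6 [0.4392 0.0018] 0.949
scene tall_tube 0.86 [0.5465 0.1567] 0.936
scene mat 0.62 [[0.3576, -0.0845], [0.3542, -0.4019], [0.4482, -0.4022], [0.4504, -0.0871]]
30.9167
```

```bash
python3 -m creep '[[0,0,0,0,-0.02,0,0.5],[0,0,0,0.001,-0.03,0,0.5],[0,0,0,0.001,-0.03,0,0.5],[0,0,0,0.001,-0.03,0,0.5],[0,0,0,0.001,-0.03,0,0.5],[0,0,0,0.001,-0.03,0,0.5],[0,0,0,0.001,-0.03,0,0.5],[0,0,0,0.001,-0.03,0,0.5],[0,0,0,0.001,-0.03,0,0.5],[0,0,0,0.001,-0.03,0,0.5],[0,0,0,0.001,-0.005,0.03,0.5],[0,0,0,0,0,0.04,0.5],[0,0,0,0,0,0.04,0.5],[0,0,0,0,0,0.04,0.5],[0,0,0,0,0,0.02,0.5],[0,0,0,0,0,0,0.5],[0,0,0,0,0,0,0.5]]'
python3 - <<'E'
from h import *
to(.441,.0439,.08)
im=manip.grab_frame("scene");cv2.imwrite("pics/s18.png",cv2.resize(im[180:360,200:400],None,fx=3,fy=3))
im=manip.grab_frame("top");cv2.imwrite("pics/t18.png",im)
E
```

```text
time: 32.33
tool_pos: [0.4389, 0.0434, 0.1732]
tool_rot: [-0.001, -0.014, 1.0, 0.0]
contact_force: [0.9, -0.0, -0.0]
gripper_width: 0.501
t 32.33 pos [0.4389 0.0434 0.1732] yaw 91.63 zaxis [-0.002  0.    -1.   ] F [ 0.91 -0.01 -0.03] w 0.501
tool shift [-0.0023  0.0004  0.0932] turn z 0.03
```

View pics/s18.png

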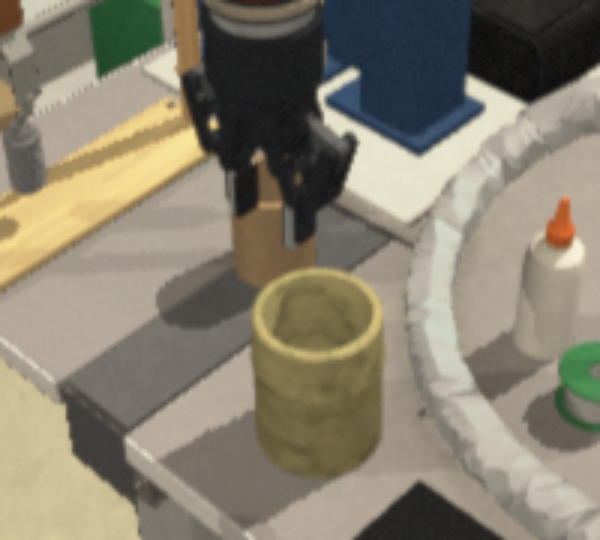

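View pics/t18.png

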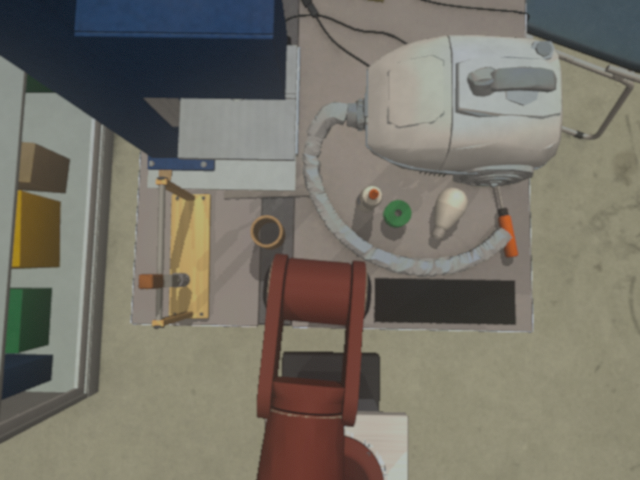

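```bash
python3 -m creep '[[0,0,0,-0.002,0,0.02,0.5],[0,0,0,0,0,0.02,0.5],[0,0,0,0,0,0,0.5],[0,0,0,0,0,0,0.5]]'
python3 - <<'E'
from h import *
to(.441,.0439,.08)
im=manip.grab_frame("scene");cv2.imwrite("pics/s19.png",cv2.resize(im[200:350,240:380],None,fx=4,fy=4))
E
```

```text
time: 32.77
tool_pos: [0.4422, 0.0434, 0.1352]
tool_rot: [0.001, -0.014, 1.0, -0.0]
contact_force: [0.2, 0.0, 0.1]
gripper_width: 0.498
t 32.77 pos [0.4422 0.0434 0.1352] yaw 91.64 zaxis [ 0.001 -0.    -1.   ] F [0.24 0.03 0.14] w 0.498
tool shift [0.0012 0.0005 0.0552] turn z 0.04
```

View pics/s19.png

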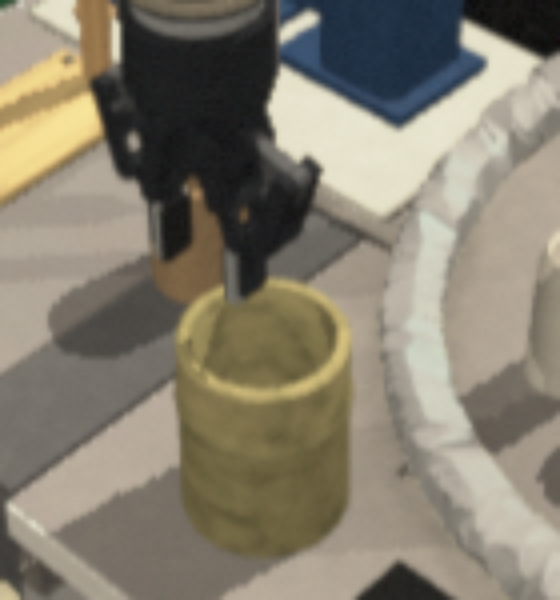

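```bash
python3 -m creep '[[0,0,0,0.001,0,0.01,0.5],[0,0,0,0,0,0.01,0.5],[0,0,0,0,0,0.005,0.5],[0,0,0,0,0,0,0.5]]'
python3 -m creep '[[0,0,0,0,0,0.01,0.5],[0,0,0,0,0,0.01,0.5],[0,0,0,0,0,0.01,0.5],[0,0,0,0,0,0,0.5],[0,0,0,0,0,0,0.5]]'
python3 -m creep '[[0,0,0,0,0,0,0.4],[0,0,0,0,0,0,0.35],[0,0,0,0,0,0,0.3],[0,0,0,0,0,0,0.25],[0,0,0,0,0,0,0.2],[0,0,0,0,0,0,0]]'
```

```text
time: 33.15
tool_pos: [0.4393, 0.0435, 0.1071]
tool_rot: [-0.002, -0.014, 1.0, 0.0]
contact_force: [0.7, -0.1, -0.8]
gripper_width: 0.503
time: 33.57
tool_pos: [0.4396, 0.0435, 0.0775]
tool_rot: [-0.001, -0.014, 1.0, 0.0]
contact_force: [0.7, -0.1, -0.4]
gripper_width: 0.499
time: 34.07
tool_pos: [0.4409, 0.0432, 0.0793]
tool_rot: [0.001, -0.014, 1.0, -0.0]
contact_force: [-0.7, -0.1, 1.4]
gripper_width: 0.145
```

```bash
python3 -m creep '[[0,0,0,0,0,0,0],[0,0,0,0,0,0,0],[0,0,0,0,0,0,0],[0,0,0,0,0,0,0],[0,0,0,0,0,0,0],[0,0,0,0,0,0,0]]'
python3 -m creep '[[0,0,0,0,0,-0.005,0],[0,0,0,0,0,-0.01,0],[0,0,0,0,0,-0.015,0],[0,0,0,0,0,-0.015,0],[0,0,0,0,0,-0.015,0],[0,0,0,0,0,0,0],[0,0,0,0,0,0,0],[0,0,0,0,0,0,0]]'
python3 - <<'E'
from h import *
to(.4035,-.33+.043,.14)
im=manip.grab_frame("scene");cv2.imwrite("pics/s20.png",cv2.resize(im[180:360,220:400],None,fx=3,fy=3))
E
```

```text
time: 34.57
tool_pos: [0.4409, 0.0433, 0.0793]
tool_rot: [0.0, -0.014, 1.0, -0.0]
contact_force: [-0.2, -0.6, 4.7]
gripper_width: 0.149
time: 35.23
tool_pos: [0.4397, 0.0435, 0.1377]
tool_rot: [-0.001, -0.014, 1.0, 0.0]
contact_force: [-0.5, -0.7, -3.0]
gripper_width: 0.148
t 35.23 pos [0.4397 0.0435 0.1377] yaw 91.63 zaxis [-0.002  0.    -1.   ] F [-0.53 -0.71 -3.01] w 0.148
tool shift [ 0.0456 -0.3293 -0.0023] turn z 0.03
```

View pics/s20.png

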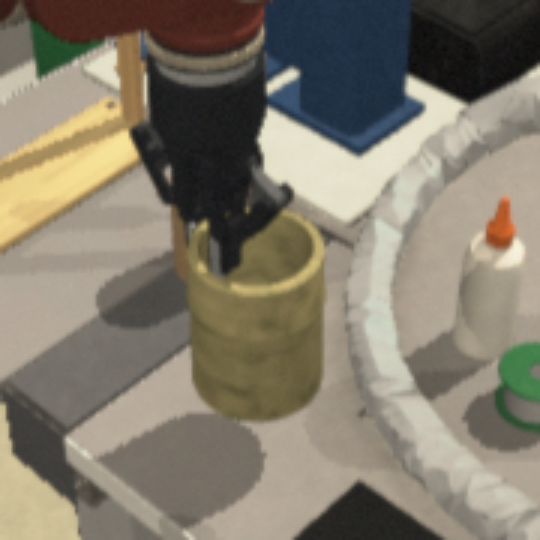

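```bash
python3 -m creep '[[0,0,0,0.009,0,-0.015,0],[0,0,0,0.018,0,-0.015,0],[0,0,0,0.01,-0.015,0,0],[0,0,0,0.0009,-0.026,0,0],[0,0,0,0.0009,-0.026,0,0],[0,0,0,0.0009,-0.026,0,0],[0,0,0,0.0009,-0.026,0,0],[0,0,0,0.0009,-0.026,0,0],[0,0,0,0.0009,-0.026,0,0],[0,0,0,0.0009,-0.026,0,0],[0,0,0,0.0009,-0.026,0,0],[0,0,0,0.0009,-0.026,0,0],[0,0,0,0.0009,-0.026,0,0],[0,0,0,0,-0.026,0,0],[0,0,0,0,-0.026,0,0],[0,0,0,0,0,0,0],[0,0,0,0,0,0,0],[0,0,0,0,0,0,0]]'
python3 - <<'E'
from look import *
to(.4035,-.287,.085)
im=manip.grab_frame("scene");cv2.imwrite("pics/s21.png",cv2.resize(im[230:480,280:540],None,fx=2.3,fy=2.3))
im=manip.grab_frame("top");cv2.imwrite("pics/t21.png",cv2.resize(im[160:340,350:540],None,fx=3.2,fy=3.2))
z=manip.state()['tool_pos'][2]-.0793
for c in manip.cut_out("bamboo_cup","scene"): print(c['confidence'],fitcyl("scene",c['pixels'],.4035,-.327,.047,.12,z))
E
```

```text
time: 36.78
tool_pos: [0.4032, -0.2839, 0.1674]
tool_rot: [-0.001, -0.014, 1.0, 0.001]
contact_force: [-0.3, 0.2, -2.5]
gripper_width: 0.142
t 36.78 pos [ 0.4032 -0.2839  0.1674] yaw 91.62 zaxis [-0.002  0.002 -1.   ] F [-0.3   0.21 -2.49] w 0.142
tool shift [-0.0004 -0.0033  0.0824] turn z 0.02
0.79 (array([ 0.4027897 , -0.32450049]), np.float64(0.8009326600886336))
```

View pics/s21.png

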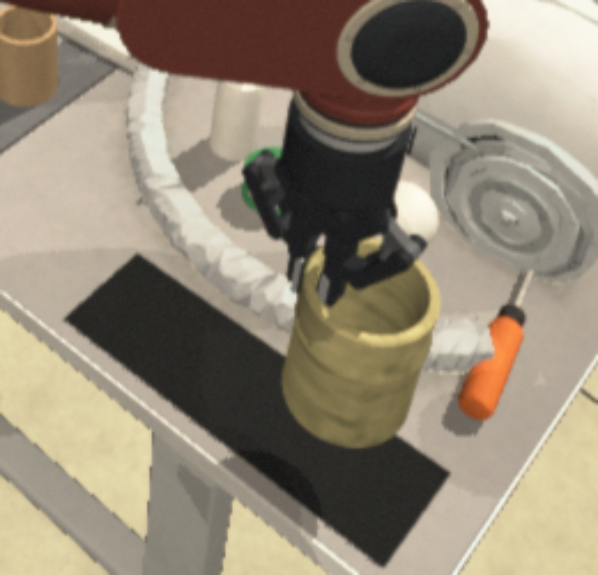

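View pics/t21.png

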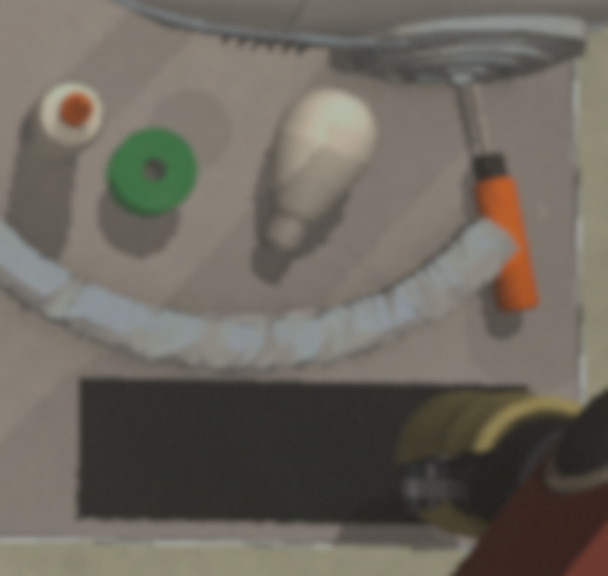

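```bash
python3 -m creep '[[0,0,0,0,0,0.015,0],[0,0,0,0,0,0.02,0],[0,0,0,0,0,0.02,0],[0,0,0,0,0,0.01,0],[0,0,0,0,0,0.01,0],[0,0,0,0,0,0.005,0],[0,0,0,0,0,0,0],[0,0,0,0,0,0,0]]'
python3 -c "
from h import *
to(.4035,-.287,.0815)"
```

```text
time: 37.6
tool_pos: [0.4042, -0.285, 0.0894]
tool_rot: [0.0, -0.014, 1.0, -0.0]
contact_force: [-0.4, 0.7, -2.7]
gripper_width: 0.144
t 37.6 pos [ 0.4042 -0.285   0.0894] yaw 91.64 zaxis [ 0.001 -0.001 -1.   ] F [-0.44  0.7  -2.72] w 0.144
tool shift [ 0.0008 -0.002   0.0079] turn z 0.04
```

```bash
python3 -m creep '[[0,0,0,0,0,0.002,0],[0,0,0,0,0,0.002,0],[0,0,0,0,0,0.001,0],[0,0,0,0,0,0.001,0],[0,0,0,0,0,0,0],[0,0,0,0,0,0,0]]'
python3 -m creep '[[0,0,0,0,0,0.001,0],[0,0,0,0,0,0.001,0],[0,0,0,0,0,0,0],[0,0,0,0,0,0,0]]'
```

```text
time: 38.1
tool_pos: [0.4038, -0.2848, 0.0828]
tool_rot: [-0.0, -0.014, 1.0, 0.0]
contact_force: [0.7, 0.5, -3.4]
gripper_width: 0.146
time: 38.43
tool_pos: [0.404, -0.285, 0.0814]
tool_rot: [0.0, -0.014, 1.0, -0.0]
contact_force: [-3.4, 1.2, 2.6]
gripper_width: 0.145
```

```bash
python3 -m creep '[[0,0,0,0,0,0,0.2],[0,0,0,0,0,0,0.25],[0,0,0,0,0,0,0.35],[0,0,0,0,0,0,0.45],[0,0,0,0,0,0,0.5],[0,0,0,0,0,0,0.5],[0,0,0,0,0,0,0.5],[0,0,0,0,0,-0.015,0.5],[0,0,0,0,0,-0.02,0.5],[0,0,0,0,0,-0.03,0.5],[0,0,0,0,0,-0.03,0.5],[0,0,0,0,0,-0.03,0.5],[0,0,0,0,0.03,-0.03,0.5],[0,0,0,0,0.03,0,0.5],[0,0,0,0,0.03,0,0.5],[0,0,0,0,0.03,0,0.5],[0,0,0,0,0.03,0,0.7],[0,0,0,0,0,0,0.7]]'
python3 - <<'E'
from look import *
to(.5475,.157,.25)
run((.4035,-.327),(.5475,.157))
im=manip.grab_frame("scene");cv2.imwrite("pics/s22.png",im)
im=manip.grab_frame("top");cv2.imwrite("pics/t22.png",im)
E
```

```text
time: 39.93
tool_pos: [0.3994, -0.1318, 0.2353]
tool_rot: [0.0, -0.016, 1.0, 0.001]
contact_force: [-0.3, -0.8, -0.1]
gripper_width: 0.697
t 39.93 pos [ 0.3994 -0.1318  0.2353] yaw 91.89 zaxis [ 0.001  0.001 -1.   ] F [-0.32 -0.8  -0.09] w 0.697
tool shift [-0.1575  0.2837 -0.0141] turn z 0.29
top bamboo_cup 0.61 [ 0.4084 -0.3226] 0.46
top tall_tube 0.64 [0.5498 0.1599] 0.525
top mat 0.75 [[0.3587, -0.0821], [0.3988, -0.177], [0.4517, -0.2225], [0.4534, -0.0812]]
scene bamboo_cup 0.83 [ 0.404  -0.3252] 0.956
scene tall_tube 0.97 [0.5469 0.1562] 0.969
scene mat 0.62 [[0.3544, -0.0847], [0.3542, -0.4019], [0.4465, -0.4031], [0.4514, -0.3601], [0.3879, -0.3697], [0.3555, -0.3293], [0.3726, -0.2895], [0.4509, -0.2505], [0.4504, -0.0871]]
```

View pics/s22.png

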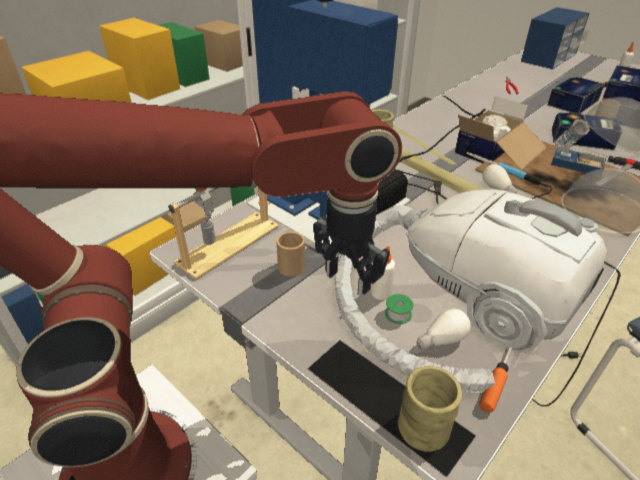

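View pics/t22.png

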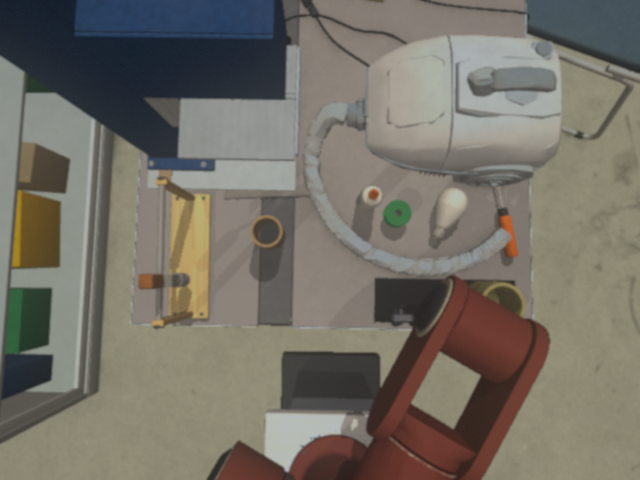

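```bash
python3 -m creep '[[0,0,0,0,0.015,-0.015,0.5],[0,0,0,-0.0144,0.0275,0,0.4],[0,0,0,-0.0144,0.0275,0,0.4],[0,0,0,-0.0144,0.0275,0,0.4],[0,0,0,-0.0144,0.0275,0,0.4],[0,0,0,-0.0144,0.0275,0,0.4],[0,0,0,-0.0144,0.0275,0,0.4],[0,0,0,-0.0144,0.0275,0,0.4],[0,0,0,-0.0144,0.0275,0,0.4],[0,0,0,-0.0144,0.0275,0,0.4],[0,0,0,-0.0144,0.0275,0,0.4],[0,0,0,-0.0144,0.0275,0,0.4],[0,0,0,0,0,0.03,0.4],[0,0,0,0,0,0.03,0.4],[0,0,0,0,0,0.03,0.4],[0,0,0,0,0,0.02,0.4],[0,0,0,0,0,0,0.4],[0,0,0,0,0,0,0.4],[0,0,0,0,0,0,0.4]]'
python3 - <<'E'
from look import *
to(.548,.187,.05)
im=manip.grab_frame("scene");cv2.imwrite("pics/s23.png",cv2.resize(im[150:330,200:400],None,fx=3,fy=3))
im=manip.grab_frame("top");cv2.imwrite("pics/t23.png",im)
for cam in("scene","top"):
  for t,p,r,h,z in(("tall_tube",(.548,.157),.034,.088,0),("bamboo_cup",(.404,-.325),.047,.12,.002)):
    for c in manip.cut_out(t,cam)[:1]: print(cam,t,c['confidence'],fitcyl(cam,c['pixels'],*p,r,h,z))
E
```

```text
time: 42.02
tool_pos: [0.55, 0.1865, 0.142]
tool_rot: [0.001, -0.014, 1.0, 0.0]
contact_force: [0.0, -0.2, 0.4]
gripper_width: 0.401
t 42.02 pos [0.55   0.1865 0.142 ] yaw 91.61 zaxis [ 0.002  0.    -1.   ] F [ 0.02 -0.15  0.36] w 0.401
tool shift [0.0022 0.0006 0.092 ] turn z 0.01
scene tall_tube 0.75 (array([0.548, 0.157]), np.float64(0.0))
scene bamboo_cup 0.58 (array([ 0.40512959, -0.32481746]), np.float64(0.9399352211140686))
top tall_tube 0.7 (array([0.5373634 , 0.13727951]), np.float64(0.25304361226691324))
top bamboo_cup 0.8 (array([ 0.40643433, -0.32061511]), np.float64(0.9373763440860216))
```

View pics/s23.png

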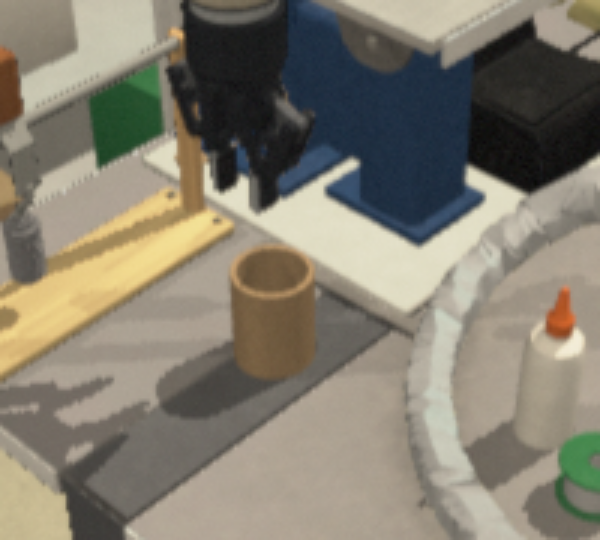

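View pics/t23.png

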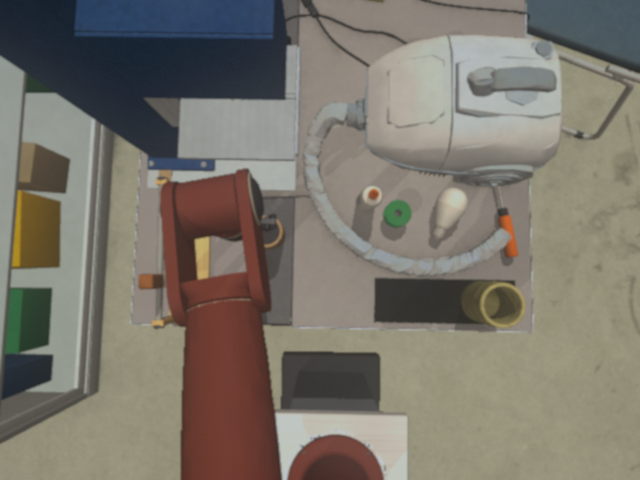

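```bash
python3 -m creep '[[0,0,0,0.002,0,0.02,0.4],[0,0,0,0,0,0.02,0.4],[0,0,0,0,0,0,0.4],[0,0,0,0,0,0,0.4]]'
python3 - <<'E'
from look import *
to(.548,.187,.05)
im=manip.grab_frame("scene");cv2.imwrite("pics/s24.png",cv2.resize(im[180:300,240:360],None,fx=4.5,fy=4.5))
E
```

```text
time: 42.65
tool_pos: [0.546, 0.1863, 0.0994]
tool_rot: [-0.001, -0.014, 1.0, -0.0]
contact_force: [1.0, 0.7, -0.2]
gripper_width: 0.403
t 42.65 pos [0.546  0.1863 0.0994] yaw 91.64 zaxis [-0.002 -0.001 -1.   ] F [ 1.03  0.65 -0.2 ] w 0.403
tool shift [-0.0022  0.0007  0.0494] turn z 0.04
```

View pics/s24.png

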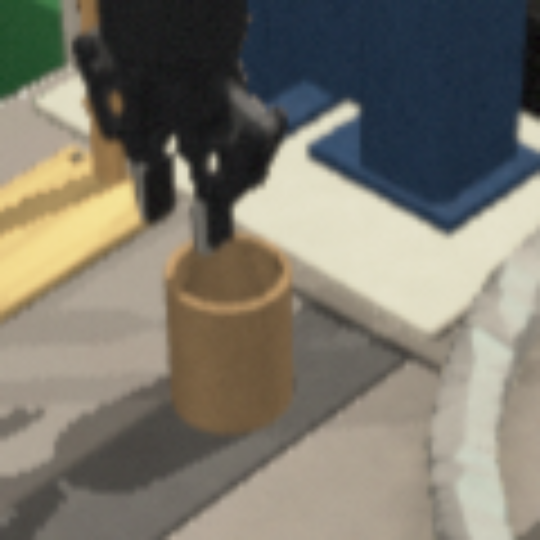

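Inner finger over the bore, outer finger outside the left wall: good. Descend.

```bash
python3 -m creep '[[0,0,0,-0.001,0,0.01,0.4],[0,0,0,0,0,0.01,0.4],[0,0,0,0,0,0.005,0.4],[0,0,0,0,0,0,0.4]]'
python3 -m creep '[[0,0,0,0,0,0.01,0.4],[0,0,0,0,0,0.01,0.4],[0,0,0,0,0,0.004,0.4],[0,0,0,0,0,0,0.4],[0,0,0,0,0,0,0.4]]'
python3 -m creep '[[0,0,0,0,0,0,0.3],[0,0,0,0,0,0,0.25],[0,0,0,0,0,0,0.2],[0,0,0,0,0,0,0.15],[0,0,0,0,0,0,0.1],[0,0,0,0,0,0,0],[0,0,0,0,0,0,0],[0,0,0,0,0,0,0],[0,0,0,0,0,0,0],[0,0,0,0,0,0,0],[0,0,0,0,0,0,0]]'
```

```text
time: 43.03
tool_pos: [0.5467, 0.1862, 0.0734]
tool_rot: [-0.002, -0.014, 1.0, -0.0]
contact_force: [-0.5, -0.1, 0.3]
gripper_width: 0.401
time: 43.45
tool_pos: [0.5475, 0.1864, 0.0506]
tool_rot: [-0.001, -0.014, 1.0, -0.0]
contact_force: [-0.3, -0.2, 0.3]
gripper_width: 0.399
time: 44.37
tool_pos: [0.5481, 0.1866, 0.0516]
tool_rot: [0.0, -0.014, 1.0, 0.0]
contact_force: [0.5, 0.3, 1.2]
gripper_width: 0.096
```

```bash
python3 -m creep '[[0,0,0,0,0,-0.005,0],[0,0,0,0,0,-0.015,0],[0,0,0,0,0,-0.03,0],[0,0,0,0,0,-0.03,0],[0,0,0,0,0,-0.02,0],[0,0,0,0,0,0,0],[0,0,0,0,0,0,0]]'
python3 -m creep '[[0,0,0,0.0127,-0.0153,0,0],[0,0,0,0.0127,-0.0253,0,0],[0,0,0,0.0127,-0.0253,0,0],[0,0,0,0.0127,-0.0253,0,0],[0,0,0,0.0127,-0.0253,0,0],[0,0,0,0.0127,-0.0253,0,0],[0,0,0,0.0127,-0.0253,0,0],[0,0,0,0.0127,-0.0253,0,0],[0,0,0,0.0127,-0.0253,0,0],[0,0,0,0.0127,-0.0253,0,0],[0,0,0,0.0127,-0.0253,0,0],[0,0,0,0.0127,-0.0253,0,0],[0,0,0,0,-0.01,0,0],[0,0,0,0,0,0,0],[0,0,0,0,0,0,0],[0,0,0,0,0,0,0]]'
python3 - <<'E'
from look import *
to(.4035,-.12,.0536)
im=manip.grab_frame("scene");cv2.imwrite("pics/s25.png",cv2.resize(im[200:480,260:540],None,fx=2,fy=2))
z=manip.state()['tool_pos'][2]-.0516
for c in manip.cut_out("tall_tube","scene")[:1]: print(c['confidence'],fitcyl("scene",c['pixels'],.4035,-.15,.034,.088,z))
E
```

```text
time: 44.95
tool_pos: [0.5484, 0.1865, 0.1523]
tool_rot: [0.001, -0.014, 1.0, 0.0]
contact_force: [0.2, -0.7, -2.2]
gripper_width: 0.093
time: 46.28
tool_pos: [0.4039, -0.1204, 0.1501]
tool_rot: [-0.001, -0.015, 1.0, 0.001]
contact_force: [0.1, 0.2, -1.5]
gripper_width: 0.096
t 46.28 pos [ 0.4039 -0.1204  0.1501] yaw 91.67 zaxis [-0.002  0.002 -1.   ] F [ 0.12  0.25 -1.5 ] w 0.096
tool shift [0.0002 0.0002 0.0965] turn z 0.07
0.78 (array([ 0.40128028, -0.15218995]), np.float64(0.8000448464010763))
```

View pics/s25.png

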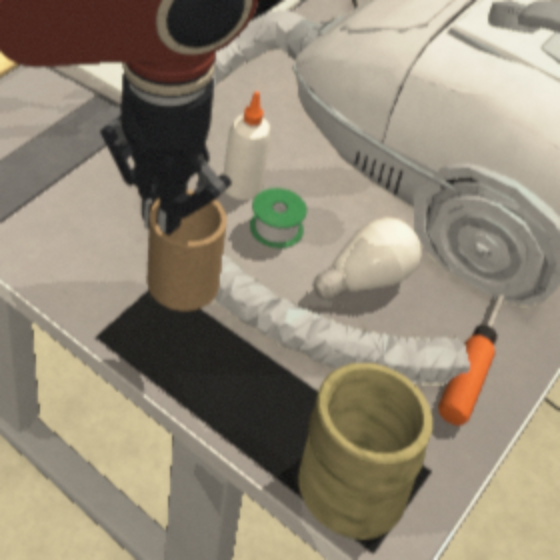

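Lower to the mat.

```bash
python3 -m creep '[[0,0,0,0,0,0.015,0],[0,0,0,0,0,0.02,0],[0,0,0,0,0,0.02,0],[0,0,0,0,0,0.015,0],[0,0,0,0,0,0.01,0],[0,0,0,0,0,0.008,0],[0,0,0,0,0,0,0],[0,0,0,0,0,0,0]]'
python3 -m creep '[[0,0,0,0,0,0.002,0],[0,0,0,0,0,0.002,0],[0,0,0,0,0,0.001,0],[0,0,0,0,0,0,0],[0,0,0,0,0,0,0]]'
```

```text
time: 47.05
tool_pos: [0.4044, -0.1212, 0.0634]
tool_rot: [-0.0, -0.015, 1.0, 0.0]
contact_force: [-0.1, -0.1, -1.6]
gripper_width: 0.094
time: 47.47
tool_pos: [0.4043, -0.1215, 0.0585]
tool_rot: [0.0, -0.014, 1.0, -0.0]
contact_force: [-1.1, -0.9, -1.2]
gripper_width: 0.097
```

```bash
python3 -m creep '[[0,0,0,0,0,0.002,0],[0,0,0,0,0,0.001,0],[0,0,0,0,0,0.001,0],[0,0,0,0,0,0,0],[0,0,0,0,0,0,0]]'
python3 -m creep '[[0,0,0,0,0,0.001,0],[0,0,0,0,0,0.001,0],[0,0,0,0,0,0,0],[0,0,0,0,0,0,0]]'
```

```text
time: 47.88
tool_pos: [0.4041, -0.1213, 0.0542]
tool_rot: [-0.0, -0.014, 1.0, 0.0]
contact_force: [-0.2, -0.0, -0.7]
gripper_width: 0.096
time: 48.22
tool_pos: [0.4046, -0.1213, 0.0537]
tool_rot: [-0.0, -0.014, 1.0, 0.0]
contact_force: [-3.7, 2.3, 9.6]
gripper_width: 0.091
```

```bash
python3 -m creep '[[0,0,0,0,0,-0.0015,0],[0,0,0,0,0,0,0],[0,0,0,0,0,0,0.15],[0,0,0,0,0,0,0.2],[0,0,0,0,0,0,0.3],[0,0,0,0,0,0,0.4],[0,0,0,0,0,0,0.4],[0,0,0,0,0,0,0.4],[0,0,0,0,0,-0.015,0.4],[0,0,0,0,0,-0.02,0.4],[0,0,0,0,0,-0.03,0.4],[0,0,0,0,0,-0.03,0.4],[0,0,0,0,0,-0.03,0.4],[0,0,0,0,0,-0.03,0.4],[0,0,0,0,0,-0.03,0.4],[0,0,0,0,0.03,-0.03,0.4],[0,0,0,0,0.03,0,0.4],[0,0,0,0,0.03,0,0.4],[0,0,0,0,0.03,0,0.4],[0,0,0,0,0.03,0,0.4]]'
python3 -m creep '[[0,0,0,0,0.04,0,0.4],[0,0,0,0,0.04,0,0.4],[0,0,0,0,0.04,0,0.4],[0,0,0,0,0.04,0,0.4],[0,0,0,0,0,0,0.4],[0,0,0,0,0,0,0.4]]'
python3 - <<'E'
from look import *
run((.4045,-.323),(.403,-.152))
im=manip.grab_frame("scene");cv2.imwrite("pics/s26.png",im);a=im
im=manip.grab_frame("top");cv2.imwrite("pics/t26.png",im)
cv2.imwrite("pics/t26z.png",cv2.resize(im[180:340,350:540],None,fx=4,fy=3.7))
E
```

```text
time: 49.88
tool_pos: [0.3997, 0.0293, 0.2686]
tool_rot: [0.001, -0.014, 1.0, -0.0]
contact_force: [1.0, 0.0, 0.1]
gripper_width: 0.399
time: 50.38
tool_pos: [0.3947, 0.1898, 0.268]
tool_rot: [-0.0, -0.017, 1.0, -0.0]
contact_force: [0.4, -0.1, 0.1]
gripper_width: 0.401
top bamboo_cup 0.9 [ 0.3938 -0.3541] 0.961
top tall_tube 0.98 [ 0.4064 -0.1498] 0.663
top mat 0.87 [[0.3632, -0.082], [0.3592, -0.3192], [0.4197, -0.3153], [0.453, -0.3997], [0.4512, -0.0835]]
top mat 0.59 [[0.4247, -0.1202], [0.3777, -0.1317], [0.3813, -0.1996], [0.4328, -0.1861]]
scene bamboo_cup 0.75 [ 0.3906 -0.3583] 0.959
scene tall_tube 0.95 [ 0.4033 -0.1526] 0.965
scene mat 0.76 [[0.3576, -0.0845], [0.3558, -0.327], [0.4541, -0.2737], [0.4502, -0.1701], [0.3989, -0.1878], [0.3684, -0.1549], [0.425, -0.0869]]
```

View pics/s26.png

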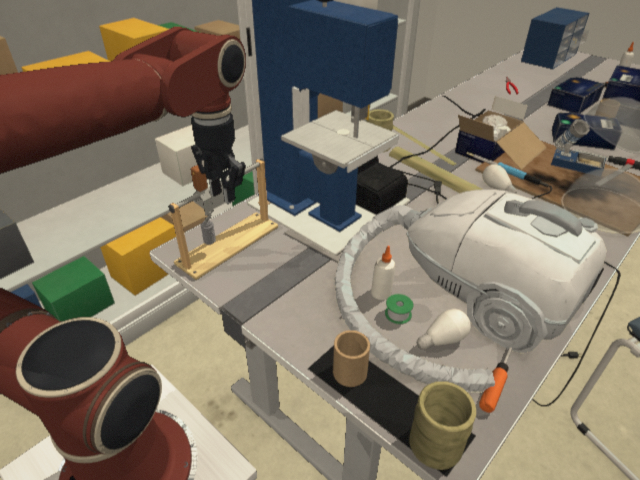

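View pics/t26z.png

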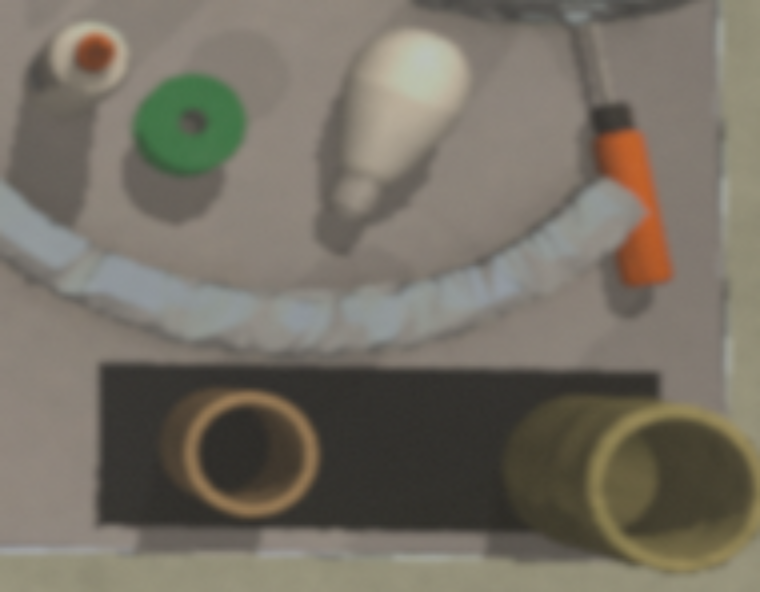

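View pics/t26.png

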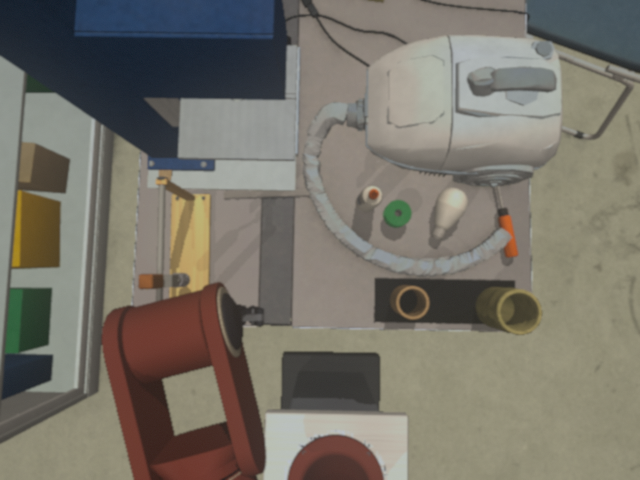

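The cup has been knocked (fits now ≈(.392,−.356), hanging over the mat's near/right edge); tube fine at (.405,−.151). Re-pinch the cup and reset it.

```bash
python3 -m creep '[[0,0,0,0,-0.0185,0,0.5],[0,0,0,0.0013,-0.0389,0,0.5],[0,0,0,0.0013,-0.0389,0,0.5],[0,0,0,0.0013,-0.0389,0,0.5],[0,0,0,0.0013,-0.0389,0,0.5],[0,0,0,0.0013,-0.0389,0,0.5],[0,0,0,0.0013,-0.0389,0,0.5],[0,0,0,0.0013,-0.0389,0,0.5],[0,0,0,0.0013,-0.0389,0,0.5],[0,0,0,0.0013,-0.0389,0,0.5],[0,0,0,0.0013,-0.0389,0,0.5],[0,0,0,0.0013,-0.0389,0,0.5],[0,0,0,0.0013,-0.0389,0,0.5],[0,0,0,0,-0.02,0,0.5],[0,0,0,0,0,0,0.5],[0,0,0,0,0,0,0.5]]'
python3 - <<'E'
from look import *
to(.392,-.3155,.08)
for c in manip.cut_out("bamboo_cup","scene")[:0]: pass
im=manip.grab_frame("scene");cv2.imwrite("pics/s27.png",cv2.resize(im[230:480,300:560],None,fx=2.3,fy=2.3))
for c in manip.cut_out("bamboo_cup","scene")[:1]: print(c['confidence'],fitcyl("scene",c['pixels'],.3906,-.3583,.047,.12,0.002))
E
```

```text
time: 52.22
tool_pos: [0.3937, -0.3184, 0.2679]
tool_rot: [-0.0, -0.013, 1.0, 0.001]
contact_force: [0.1, -0.4, 0.1]
gripper_width: 0.498
t 52.22 pos [ 0.3937 -0.3184  0.2679] yaw 91.49 zaxis [-0.001  0.001 -1.   ] F [ 0.1  -0.41  0.09] w 0.498
tool shift [0.0015 0.0027 0.1879] turn z -0.11
0.59 (array([ 0.39173266, -0.35754743]), np.float64(0.9268613382279326))
```

View pics/s27.png

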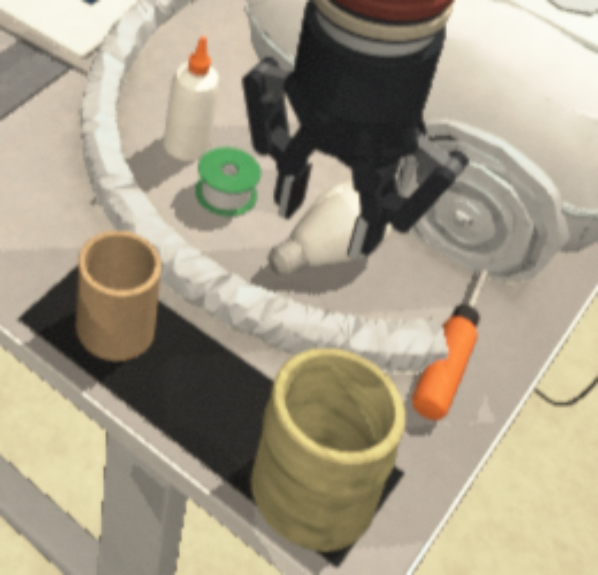

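```bash
python3 -m creep '[[0,0,0,0.0015,0.0025,0.03,0.5],[0,0,0,0,0,0.03,0.5],[0,0,0,0,0,0.03,0.5],[0,0,0,0,0,0.03,0.5],[0,0,0,0,0,0.01,0.5],[0,0,0,0,0,0,0.5],[0,0,0,0,0,0,0.5]]'
python3 - <<'E'
from look import *
to(.392,-.3155,.081)
im=manip.grab_frame("scene");cv2.imwrite("pics/s28.png",cv2.resize(im[300:480,360:540],None,fx=3.2,fy=3.2))
E
```

```text
time: 52.95
tool_pos: [0.393, -0.3147, 0.139]
tool_rot: [0.0, -0.015, 1.0, -0.0]
contact_force: [-0.4, 0.1, 0.3]
gripper_width: 0.5
t 52.95 pos [ 0.393  -0.3147  0.139 ] yaw 91.69 zaxis [ 0. -0. -1.] F [-0.36  0.08  0.32] w 0.5
tool shift [ 0.0011 -0.0008  0.058 ] turn z 0.09
```

View pics/s28.png

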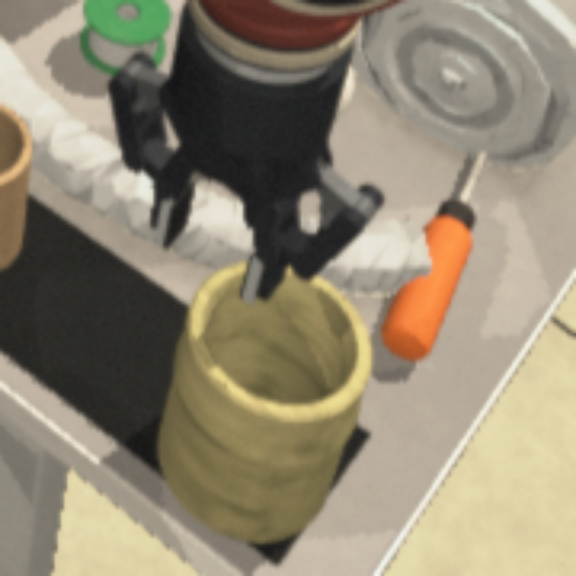

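```bash
python3 -m creep '[[0,0,0,0.001,0,0.01,0.5],[0,0,0,0,0,0.01,0.5],[0,0,0,0,0,0.008,0.5],[0,0,0,0,0,0,0.5]]'
python3 -m creep '[[0,0,0,0,0,0.01,0.5],[0,0,0,0,0,0.01,0.5],[0,0,0,0,0,0.01,0.5],[0,0,0,0,0,0,0.5],[0,0,0,0,0,0,0.5]]'
python3 -m creep '[[0,0,0,0,0,0,0.4],[0,0,0,0,0,0,0.35],[0,0,0,0,0,0,0.3],[0,0,0,0,0,0,0.25],[0,0,0,0,0,0,0.2],[0,0,0,0,0,0,0],[0,0,0,0,0,0,0],[0,0,0,0,0,0,0],[0,0,0,0,0,0,0],[0,0,0,0,0,0,0],[0,0,0,0,0,0,0]]'
```

```text
time: 53.33
tool_pos: [0.3906, -0.3141, 0.108]
tool_rot: [-0.001, -0.014, 1.0, 0.001]
contact_force: [-1.0, 0.4, -0.9]
gripper_width: 0.498
time: 53.75
tool_pos: [0.391, -0.3145, 0.0789]
tool_rot: [-0.001, -0.014, 1.0, 0.001]
contact_force: [-0.2, -0.1, -0.7]
gripper_width: 0.499
time: 54.67
tool_pos: [0.392, -0.3157, 0.0809]
tool_rot: [0.0, -0.014, 1.0, -0.001]
contact_force: [-0.0, -2.0, 4.8]
gripper_width: 0.147
```

```bash
python3 -m creep '[[0,0,0,0,0,-0.005,0],[0,0,0,0,0,-0.01,0],[0,0,0,0,0,-0.01,0],[0,0,0,-0.0032,0.0116,0,0],[0,0,0,-0.0032,0.0116,0,0],[0,0,0,-0.0032,0.0116,0,0],[0,0,0,-0.0032,0.0116,0,0],[0,0,0,0,0,0,0],[0,0,0,0,0,0,0],[0,0,0,0,0,0,0]]'
python3 - <<'E'
from look import *
to(.4035,-.269,.081)
im=manip.grab_frame("scene");cv2.imwrite("pics/s29.png",cv2.resize(im[280:480,340:540],None,fx=2.8,fy=2.8))
z=manip.state()['tool_pos'][2]-.079
for c in manip.cut_out("bamboo_cup","scene")[:1]: print(c['confidence'],fitcyl("scene",c['pixels'],.4035,-.31,.047,.12,z))
E
```

```text
time: 55.5
tool_pos: [0.4031, -0.268, 0.105]
tool_rot: [-0.0, -0.015, 1.0, -0.0]
contact_force: [-0.5, -0.4, -3.1]
gripper_width: 0.148
t 55.5 pos [ 0.4031 -0.268   0.105 ] yaw 91.68 zaxis [-0. -0. -1.] F [-0.54 -0.41 -3.07] w 0.148
tool shift [-0.0004 -0.001   0.024 ] turn z 0.08
0.65 (array([ 0.40254729, -0.30870447]), np.float64(0.8015993053805003))
```

View pics/s29.png

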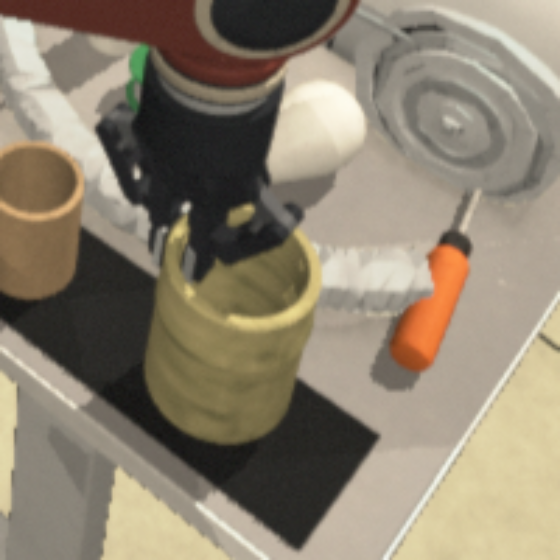

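```bash
python3 -m creep '[[0,0,0,0,0,0.008,0],[0,0,0,0,0,0.007,0],[0,0,0,0,0,0.004,0],[0,0,0,0,0,0.002,0],[0,0,0,0,0,0.001,0],[0,0,0,0,0,0,0],[0,0,0,0,0,0,0]]'
python3 -m creep '[[0,0,0,0,0,0.001,0],[0,0,0,0,0,0.001,0],[0,0,0,0,0,0,0],[0,0,0,0,0,0,0]]'
```

```text
time: 56.18
tool_pos: [0.4031, -0.2685, 0.0833]
tool_rot: [0.0, -0.014, 1.0, -0.0]
contact_force: [-0.6, 0.3, -2.0]
gripper_width: 0.147
time: 56.52
tool_pos: [0.4031, -0.2684, 0.0813]
tool_rot: [0.0, -0.014, 1.0, -0.0]
contact_force: [-0.5, 0.4, -1.7]
gripper_width: 0.147
```

```bash
python3 -m creep '[[0,0,0,0,0,0.001,0],[0,0,0,0,0,0.0005,0],[0,0,0,0,0,0,0],[0,0,0,0,0,0,0]]'
```

```text
time: 56.85
tool_pos: [0.4033, -0.2686, 0.081]
tool_rot: [-0.0, -0.014, 1.0, -0.0]
contact_force: [-3.5, 1.4, 5.0]
gripper_width: 0.147
```

```bash
python3 -m creep '[[0,0,0,0,0,0,0.2],[0,0,0,0,0,0,0.25],[0,0,0,0,0,0,0.35],[0,0,0,0,0,0,0.45],[0,0,0,0,0,0,0.5],[0,0,0,0,0,0,0.5],[0,0,0,0,0,0,0.5],[0,0,0,0,0,-0.015,0.5],[0,0,0,0,0,-0.02,0.5],[0,0,0,0,0,-0.03,0.5],[0,0,0,0,0,-0.03,0.5],[0,0,0,0,0,-0.03,0.5],[0,0,0,0,0,-0.03,0.5],[0,0,0,0,0.02,-0.03,0.5],[0,0,0,0,0.04,0,0.5],[0,0,0,0,0.04,0,0.5],[0,0,0,0,0.04,0,0.5],[0,0,0,0,0.04,0,0.5],[0,0,0,0,0.04,0,0.5],[0,0,0,0,0.04,0,0.5]]'
python3 -m creep '[[0,0,0,0,0.04,0,0.5],[0,0,0,0,0.04,0,0.5],[0,0,0,0,0.03,0,0.5],[0,0,0,0,0,0,0.5],[0,0,0,0,0,0,0.5],[0,0,0,0,0,0,0.5],[0,0,0,0,0,0,0.5]]'
python3 - <<'E'
from look import *
run((.4035,-.31),(.404,-.152))
im=manip.grab_frame("scene");cv2.imwrite("pics/s30.png",im)
print("brush",[ (round(c['confidence'],2),c['rect']) for c in manip.cut_out("brush","scene")][:1])
im=manip.grab_frame("top");cv2.imwrite("pics/t30.png",im)
for t in("brush","glue_bottle","led_bulb"): print(t,[ (round(c['confidence'],2),[int(v) for v in c['rect']]) for c in manip.cut_out(t,"top")][:1])
E
```

```text
time: 58.52
tool_pos: [0.3952, -0.0068, 0.2649]
tool_rot: [0.001, -0.014, 1.0, -0.0]
contact_force: [0.6, 0.4, 0.2]
gripper_width: 0.498
time: 59.1
tool_pos: [0.3927, 0.1005, 0.2647]
tool_rot: [-0.0, -0.013, 1.0, -0.0]
contact_force: [0.1, 0.3, -0.4]
gripper_width: 0.498
top bamboo_cup 0.72 [ 0.4064 -0.3054] 0.954
top tall_tube 0.87 [ 0.4064 -0.1502] 0.674
top mat 0.88 [[0.4512, -0.0835], [0.3588, -0.0843], [0.3587, -0.2966], [0.4005, -0.2586], [0.4554, -0.2953]]
top mat 0.4 [[0.4231, -0.2655], [0.3783, -0.2697], [0.3525, -0.3191], [0.3743, -0.4005], [0.4457, -0.3723], [0.4509, -0.2975]]
scene bamboo_cup 0.69 [ 0.4035 -0.3091] 0.956
scene tall_tube 0.62 [ 0.405  -0.1524] 0.972
scene mat 0.94 [[0.3576, -0.0845], [0.3542, -0.4019], [0.4494, -0.4035], [0.4503, -0.3441], [0.3863, -0.3545], [0.3577, -0.3236], [0.3704, -0.2756], [0.4515, -0.2311], [0.4481, -0.1641], [0.3945, -0.1863], [0.3684, -0.1549], [0.4264, -0.0885]]
brush [(0.57, [192.5, 164.7, 215.4, 244.7])]
brush [(0.6, [137, 271, 191, 290])]
glue_bottle [(0.93, [357, 187, 381, 210])]
led_bulb [(0.85, [430, 190, 465, 238])]
```

View pics/s30.png

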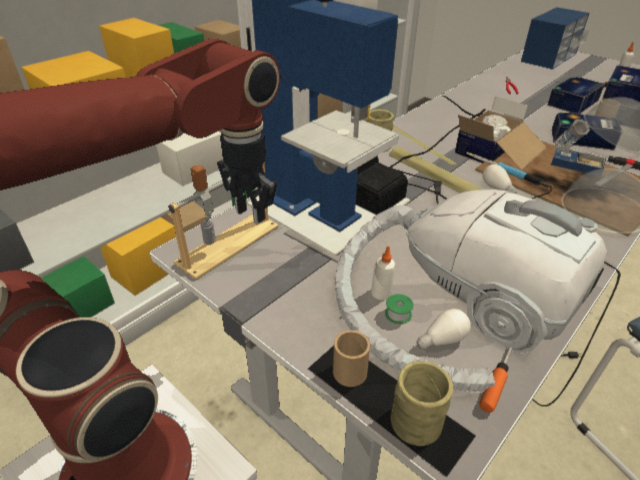

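View pics/t30.png

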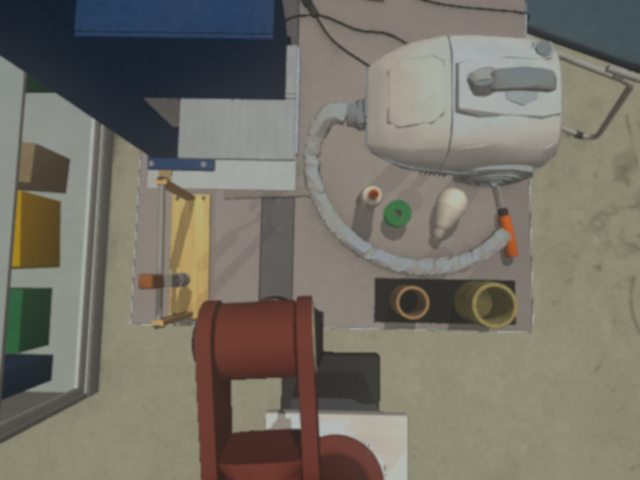

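Run:
```python
from h import *
im=manip.grab_frame("top");cv2.imwrite("pics/t31.png",cv2.resize(im[250:330,120:220],None,fx=6,fy=6,interpolation=2))
im=manip.grab_frame("scene");cv2.imwrite("pics/s31.png",cv2.resize(im[150:260,160:250],None,fx=5,fy=5,interpolation=2))
print(manip.state()['time'])
```

```text
59.9
```

View pics/t31.png

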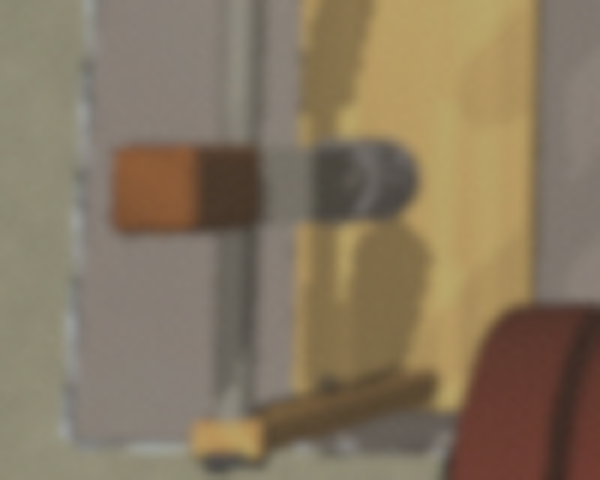

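View pics/s31.png

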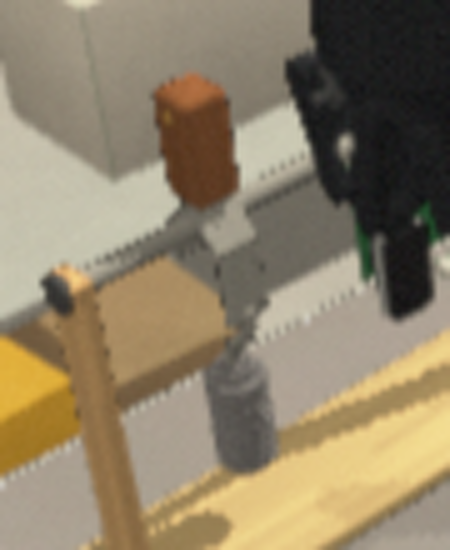

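```bash
python3 -c "
from plant import manip
manip.job_done();print(manip.state()['time'])"
```

```text
the job is handed in; nothing more can be done
the job is handed in; nothing more can be done
```

The job is handed in, about 60 s into the 210 s allowed, with the robot touching nothing. It reports no verdict.

- **Brushing:** Two pieces were there, the bamboo cup and the taller tube; no shorter tube showed in either view. I brushed the cup first, then the tube. In each I pushed down until I felt the bottom (about 6–11 N), drew the tip up to the mouth, and pushed down to the bottom again.
- **Brush:** I hung it back at its old place on the bar and slid it about 150 mm to the band without lifting it off. In the last pictures it hangs upright and seated, covering the band, about 1–2 mm off centre.
- **Pieces:** I moved both onto the black mat by gripping their rims. The cup was then found knocked about 3 cm, hanging partly over the mat's edge, so I picked it up again and reset it.
- **Last checks:**
  - The cup stands upright near (0.405, -0.307). It fills almost the whole 100 mm width of the mat, with only about 2–3 mm to spare on each side, which is close to the measuring error.
  - The tube stands upright near (0.405, -0.151).
  - The glue bottle and bulb are where they were at the start, to within the detector's pixel or two.
  - The two cameras disagreed by 2–4 mm throughout, so I mostly used their mean.

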